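# Flatten a whetstone with a flattening block

### The arm

A 7-joint arm with a two-finger parallel gripper is mounted at the origin on a cart in front of the work surface, level with it; the furniture and walls round the work are solid. World frame = base frame: x ahead of the robot, y to its left, z up, the work surface at z = 0. Lengths are in m, angles in degrees, forces in N, time in s.
With the tool pointing down it reaches from about 0.4 to 0.9 m from the base axis. Payload 5.5 kg.
Tool frame: the origin (TCP) lies at the very end of the fingers, on their centre line; the grasp point (between the pads) lies 19 mm behind it; z points along the fingers, y is the direction in which the jaws open and shut (so a half turn about z gives the same grasp; the last joint's range is limited). The gripper opens to 85 mm and grips with 20 to 120 N. Pads are 22 mm wide; open, the fingers measure 114 mm over their backs; the gripper's body (76 mm by 85 mm) begins 54 mm behind the grasp point. The pads swing forward as they close: fully open they stand 13 mm farther back than shut.
Start: joints at [84.867, 28.699, -24.465, 88.831, 12.651, 65.22, -12.049], TCP at [0.225, -0.61, 0.231] pointing down, gripper open.
Joint ranges: [-164.97, 164.97], [-17.58, 116.51], [-87.97, 89.64], [11.32, 138.91], [-80.73, 260.73], [10.89, 115.49], [-147.41, 147.41]. Speed limits (degrees/s): [147.25, 147.25, 180, 180, 180, 180, 180].

### API

Orientations are given as [roll, pitch, yaw] about the fixed x, y, z axes, in that order (R = Rz(yaw) Ry(pitch) Rx(roll)).
In Python, from bench import observe, camera, camera_info, job_done gives the robot as it stands.
- The arm moves only by the tool move_arm, never from a script. Its argument "motion" is a list of rows, each a list of 3 entries, a list of its own where there are three numbers: the shift along the tool's x, y, z in m, then the turn about the tool's z in rad, then the opening, from 0 (shut) to 1 (fully open). In form: [[[dx, dy, dz], twist, claw], ...]. A call has exactly 8 rows; each row shifts and turns the commanded pose from where the row before left it, along the tool's axes as they then stand; what a row does not reach is not made up. A row lasts 1/10 s, in which the tool goes at most 50 mm and 8.59 degrees, less where a joint would pass 70% of its speed; a pose out of reach is approached as far as the arm can. A call is refused whole if a number of a shift passes 0.05 or a number of a turn 0.15, either way. A call with a gripper value outside its range is refused whole. The fingers move at their own pace and stop on an object; "grip_force" is the grip in N (left out, the last holds). Time passes only in rows, so rows that do not move let the fingers close, or fill a call up. It gives the time, the measured TCP pose, the force and the opening at its end, in the units of the state.
- observe(): the state, without advancing time (a new reading comes with each control period).
- camera(name): name is "side" or "top" or "wrist"; returns the picture (480x640x3 uint8, red, green, blue); there is no depth.
- camera_info(name): a dict with "fx", "fy", "cx", "cy" (pixels), "camera_from_world" (4x4, takes a point from world to camera coordinates); the wrist camera has in their place "hand_eye" (4x4, takes a point from camera to tool coordinates, whose origin is the TCP and whose axes are the flange's). Camera axes: x right, y down, z forward; pixel columns grow to the right and rows downward; lengths in m; the calibration is good to about 2 mm. A picture is of the moment at which its call begins: read the wrist's pose just before it. camera_info takes no time and is no camera call.
- job_done(): hands the job in, once; it reports no verdict.
The state is a dict: "clock": time; "q": joint angles; "qd": joint speeds; "joint_torque": joint torques, N m; "eef_pos": TCP position; "eef_rot": TCP orientation; "contact_force": force on the tool from outside, world axes, zero at the start; "moment": the same for the moment, N m; "finger_gap": finger opening in m.
Only numpy, scipy, OpenCV 4.12 (cv2) and the standard library are available. Lean on these libraries where they do the work, as an engineer would, in place of code of your own. Each camera call takes 0.05 s, during which the arm holds its last target.

### The job

First push the sliding jaw of the whetstone holder up, so that the whetstone is held tight between both jaws. Then lift the flattening block out of its wooden case, set it down flat on the worktop and take it again by its two end grips. Lay it crosswise on the whetstone at the sliding-jaw end, rub it in one unbroken stroke to the other end and back with a steady pressure of about one kilogram, and put it down flat on the bare worktop, leaving the stone clamped and everything else where it is.

Things in the scene. Friction and masses are not known exactly. Their poses are not given: they have to be found in the camera images.
- holder: whetstone holder, fixed: base 10 mm high, from x = -102 to +128 mm, 60 mm wide, fixed jaw (inner face at x = -85 mm) at its -x end, sliding jaw at its +x end; jaws 48 mm wide, 30 mm high; soft rubber bed 13 mm above the worktop (gives about 0.3 mm at 10 N). Origin on the worktop under the seated whetstone's centre; x along the stone towards the sliding jaw, roughly to the robot's left; z up
- jaw (a joint): sliding jaw's travel in m: 0 wide open (starts 0 to 0.004), grows as the jaw is pushed along the holder's -x towards the fixed jaw, 0.022 when the whetstone is tight between both jaws. Stiff slide (3.5 N friction) that stays where it is left; pushing the stone along takes some 5 N more
- jaw_push (a point): middle of the sliding jaw's outer face (which looks to the holder's +x), 21 mm above the worktop; push here along the holder's -x. Axes as the holder's
- whetstone_face (a point): centre of the top face of the loose whetstone, a two-layer block 170 x 46 x 25 mm (0.48 kg), 38 mm above the worktop; it starts 2 to 8 mm short of the fixed jaw. x along its length towards the sliding jaw, z up
- block_mid (a point): centre of the loose flattening block (0.17 kg): grey abrasive 54 x 44 x 22 mm between two black end grips, 68 mm over the grips (x), 44 wide (y), 22 thick (z). Grips 8 mm thick, 43 wide, their undersides 3 mm above the working face. In the case its long sides (44 mm apart) are free, its ends not. In use its x lies across the whetstone, the grips overhanging both sides
- block: the same flattening block; origin at the centre of its underside
- grip_a: black end grip of the block at its x = -30 mm; origin in the plane of the block's underside
- grip_b: black end grip of the block at its x = +30 mm; origin in the plane of the block's underside
- whetstone: the same whetstone; origin at the centre of its underside
- case: fixed dark wooden case of the block, 92 (x) x 64 (y) x 26 mm, origin at the centre of its underside, floor 4 mm thick; its ends are closed as high as the block with 2 mm to spare, its long sides are cut away over 52 mm in the middle for the fingers
- jar_oats: bystander: small clip-top jar 94 mm wide, 69 mm high, behind the work; origin under its centre
- salt_bowl: bystander: stoneware bowl 110 mm wide, 51 mm high, behind the work; origin under its centre
- oil_bottle_old: bystander: square bottle with a black cap, 42 mm wide, 170 mm high, behind the work; origin under its centre

How it is judged:
By the outcome, as a careful person would: the job done as asked, in the order asked, and still so for the second after the job is handed in, with the robot touching nothing.
It also fails if it takes over 72 s, if anything falls off the work surface, if the arm or the gripper's body presses on something with over 40 N, if the wrist force passes 120 N, or if a joint passes its speed limit or range.

## Working session

There is one attempt and no reset: what is moved stays moved. The work goes in short steps, Python scripts to look and compute and a tool call to move; the robot and the scene stay as the last step left them, time stands still between calls to the robot, and variables do not carry over. Pictures are saved under pics/ and viewed, and the job is handed in when it is done.

Besides the shell and the picture viewer there is one more tool, called after ">>>" as name([rows], argument=value, ...), one row to a line, values as JSON. move_arm: Moves the arm, as the interface text tells. Its arguments: {"type":"object","properties":{"motion":{"type":"array","items":{"type":"array"}},"grip_force":{"type":"number"}},"required":["motion"]}

```bash
ls; mkdir -p pics; python3 - <<'E'
from bench import *
import cv2,numpy as np
print(observe())
for n in("side","top","wrist"):
    im=camera(n); cv2.imwrite(f"pics/{n}0.png",im[:,:,::-1]); print(n,camera_info(n))
E
```

```text
pics
{'clock': 0.0, 'q': array([ 84.86587851,  28.75131514, -24.45292512,  88.89340264,
        12.65248685,  65.21886682, -12.0486831 ]), 'qd': array([ 0.01076932,  0.02982002,  0.00489823, -0.00389787,  0.01493866,
       -0.05583557, -0.01165949]), 'joint_torque': array([ 5.50830791e-04, -5.69518197e+01, -5.81585750e+00, -2.80941814e+01,
        1.05985263e-02,  1.19501047e-02, -1.84740799e-05]), 'eef_pos': array([ 0.22430144, -0.60932697,  0.23027196]), 'eef_rot': array([-1.79890131e+02, -1.54172101e-03,  2.02188059e+01]), 'contact_force': array([ 0.52726803, -0.17455582, -0.12001813]), 'moment': array([ 0.00935354, -0.00039584, -0.00868449]), 'finger_gap': 0.08565937711267142}
side {'fx': 550.524100662844, 'fy': 550.524100662844, 'cx': 318.9731654719598, 'cy': 249.32192322920412, 'camera_from_world': array([[-0.82114466, -0.57019777, -0.02441192,  0.4515043 ],
       [-0.23015442,  0.36998169, -0.90007916,  0.16214916],
       [ 0.5222551 , -0.73347669, -0.43504202,  0.74430557],
       [ 0.        ,  0.        ,  0.        ,  1.        ]])}
top {'fx': 574.6157075849648, 'fy': 574.6157075849648, 'cx': 315.978161800577, 'cy': 230.877857204957, 'camera_from_world': array([[-0.00430896, -0.99980378, -0.01933485,  0.01535784],
       [-0.98489112,  0.00759044, -0.17300831,  0.53645615],
       [ 0.17312112,  0.01829723, -0.98473057,  1.03175518],
       [ 0.        ,  0.        ,  0.        ,  1.        ]])}
wrist {'fx': 335.00929159107204, 'fy': 335.00929159107204, 'cx': 318.33006837953013, 'cy': 239.13175502246864, 'hand_eye': array([[-1.83454474e-04, -9.49773102e-01, -3.12939323e-01,
         8.05714995e-02],
       [ 9.99999970e-01, -2.25085012e-04,  9.69044789e-05,
         6.68433796e-04],
       [-1.62475219e-04, -3.12939296e-01,  9.49773115e-01,
        -1.42717517e-01],
       [ 0.00000000e+00,  0.00000000e+00,  0.00000000e+00,
         1.00000000e+00]])}
```

View pics/top0.png

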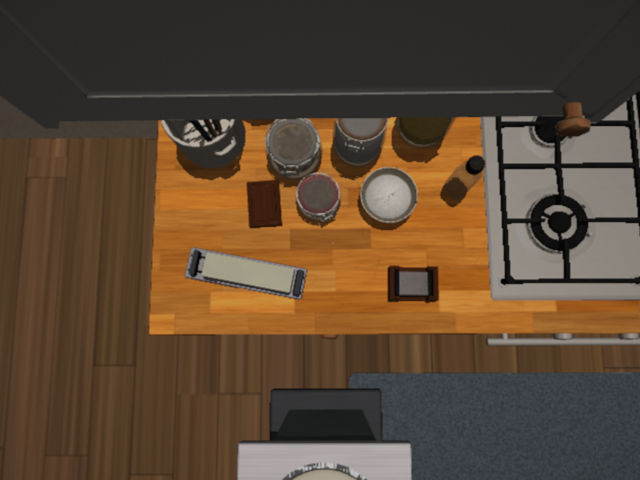

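View pics/side0.png

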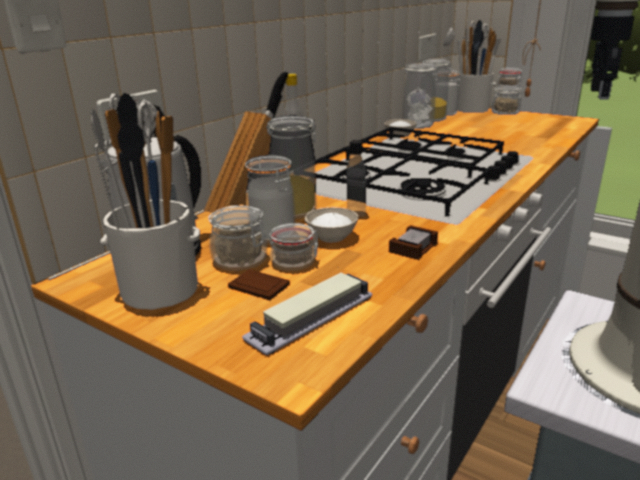

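View pics/wrist0.png

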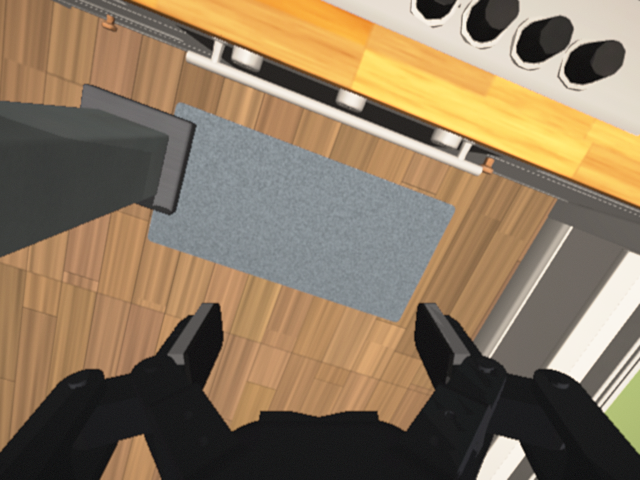

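```bash
cat > h.py <<'E'
from bench import *
import cv2,numpy as np
from scipy.spatial.transform import Rotation as Ro
def ray(name,uv,z,st=None):
    i=camera_info(name); u,v=uv
    d=np.array([(u-i['cx'])/i['fx'],(v-i['cy'])/i['fy'],1])
    if name=='wrist':
        R=Ro.from_euler('xyz',st['eef_rot'],degrees=True).as_matrix();T=i['hand_eye']
        d=R@T[:3,:3]@d;o=np.array(st['eef_pos'])+R@T[:3,3]
    else:
        M=i['camera_from_world'];d=M[:3,:3].T@d;o=-M[:3,:3].T@M[:3,3]
    return o+d*(z-o[2])/d[2]
def proj(name,p,st=None):
    i=camera_info(name);p=np.array(p,float)
    if name=='wrist':
        R=Ro.from_euler('xyz',st['eef_rot'],degrees=True).as_matrix();T=i['hand_eye']
        c=T[:3,:3].T@(R.T@(p-np.array(st['eef_pos']))-T[:3,3])
    else: M=i['camera_from_world'];c=M[:3,:3]@p+M[:3,3]
    return np.array([i['fx']*c[0]/c[2]+i['cx'],i['fy']*c[1]/c[2]+i['cy']])
E
python3 - <<'E'
import cv2
im=cv2.imread('pics/top0.png')
a=cv2.resize(im[235:310,175:320],None,fx=5.5,fy=5.5,interpolation=cv2.INTER_CUBIC);cv2.imwrite('pics/c1.png',a)
a=cv2.resize(im[255:315,375:450],None,fx=8,fy=8,interpolation=cv2.INTER_CUBIC);cv2.imwrite('pics/c2.png',a)
E
```

```text
(no output)
```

View pics/c1.png

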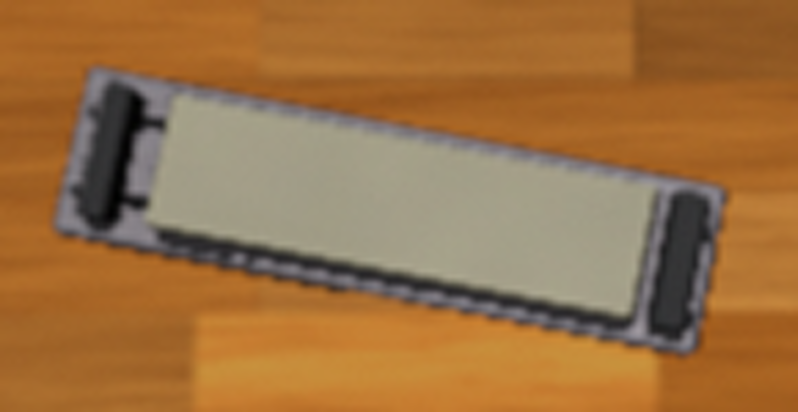

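View pics/c2.png

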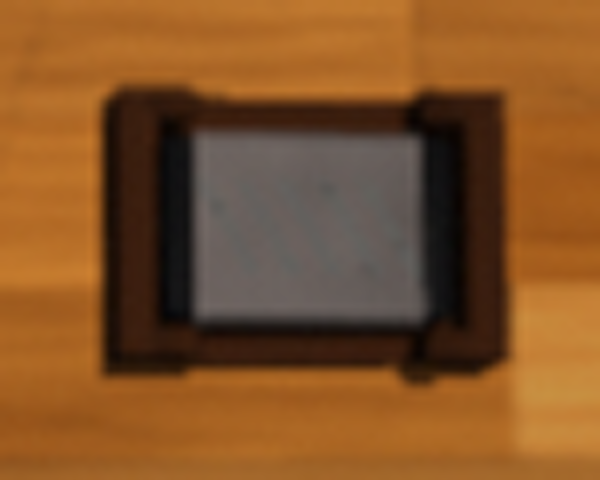

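```bash
python3 - <<'E'
from h import *
c=lambda x,y:((x+.5)/5.5-.5+175,(y+.5)/5.5-.5+235)
P=[ray('top',c(*p),.010)[:2] for p in [(92,68),(727,188),(695,352),(57,235)]]
P=np.array(P);print(P*1e3)
d=[np.linalg.norm(P[i]-P[(i+1)%4]) for i in range(4)];print(d)
ax=(P[0]+P[3]-P[1]-P[2])/2; yaw=np.degrees(np.arctan2(ax[1],ax[0]));ax/=np.linalg.norm(ax)
cen=P.mean(0); org=cen-ax*.013; print('holder yaw',yaw,'origin',org)
im=cv2.imread('pics/top0.png').astype(int)
def rect(m,z,nm):
    cs,_=cv2.findContours(m.astype(np.uint8),cv2.RETR_EXTERNAL,cv2.CHAIN_APPROX_NONE)
    k=max(cs,key=cv2.contourArea)[:,0]
    w=np.array([ray('top',p,z)[:2] for p in k])
    r=cv2.minAreaRect((w*1e3).astype(np.float32));b=cv2.boxPoints(r)
    print(nm,r,len(k));print(b.round(1))
b,g,r=im[...,0],im[...,1],im[...,2]
m=(abs(r-b)<50)&(g>120)&(g>=r-8); z=np.zeros_like(m);z[235:310,175:320]=1;rect(m&z,.038,'stone')
z[:]=0;z[265:305,385:440]=1
print(im[284,413],im[284,385:442].tolist()[::3])
m=(abs(r-b)<30)&(g>65);rect(m&z,.026,'abr')
c=lambda x,y:((x+.5)/8-.5+375,(y+.5)/8-.5+255)
for p in [(110,90),(503,95),(503,358),(108,362)]: print('case',ray('top',c(*p),.026)*1e3)
E
```

```text
[[513.20812221 254.98801009]
 [469.26234273  30.83013732]
 [412.35000531  42.00075754]
 [454.26471566 265.31313955]]
[np.float64(0.22842500620252035), np.float64(0.05799824916742756), np.float64(0.22721193388701477), np.float64(0.05984090134686721)]
holder yaw 79.13811853201089 origin [0.45982155 0.13551592]
stone ((460.5135803222656, 142.727783203125), (190.52369689941406, 52.75564956665039), 79.305419921875) 257
[[416.9  54. ]
 [468.8  44.2]
 [504.1 231.4]
 [452.3 241.2]]
[ 93  96 102] [[39, 109, 182], [7, 23, 43], [14, 29, 58], [9, 18, 37], [20, 19, 20], [96, 100, 110], [94, 98, 104], [92, 96, 105], [94, 97, 101], [94, 96, 106], [93, 96, 104], [95, 99, 104], [90, 93, 103], [89, 93, 95], [61, 63, 69], [16, 16, 17], [9, 17, 35], [14, 29, 56], [24, 84, 154]]
abr ((439.4880676269531, -168.9639129638672), (52.67634582519531, 41.3095817565918), 89.63915252685547) 98
[[ 418.7 -195.2]
 [ 460.  -195.4]
 [ 460.3 -142.8]
 [ 419.  -142.5]]
case [ 472.14916144 -123.86532586   26.        ]
case [ 470.36376754 -216.26521298   26.        ]
case [ 408.72044992 -213.75307496   26.        ]
case [ 408.28571457 -121.73531935   26.        ]
```

```bash
cat > plan.py <<'E'
import sys,numpy as np
from h import observe
# usage: plan.py x y z psi n  -> n rows, from measured pose
def plan(p0,psi0,tgt,psi1,n,dec=3):
    p=np.array(p0,float);psi=psi0;rows=[]
    for k in range(n):
        f=1/(n-k)
        d=(np.array(tgt)-p)*f; dpsi=(psi1-psi)*f
        a=np.radians(psi);X=np.array([np.cos(a),np.sin(a),0]);Y=np.array([np.sin(a),-np.cos(a),0])
        r=[round(float(d@X),dec),round(float(d@Y),dec),round(float(-d[2]),dec)];t=round(float(-np.radians(dpsi)),3)
        p=p+r[0]*X+r[1]*Y-r[2]*np.array([0,0,1]);psi-=np.degrees(t);rows.append([r,t])
    return rows,p,psi
if __name__=='__main__':
    a=[float(v) for v in sys.argv[1:]]
    s=observe();print(s['clock'],s['eef_pos'].round(4),s['eef_rot'].round(2),s['contact_force'].round(2),round(float(s['finger_gap']),4))
    rows,p,psi=plan(s['eef_pos'],s['eef_rot'][2],a[:3],a[3],int(a[4]))
    for i in range(0,len(rows),8): print(rows[i:i+8])
    print(p.round(4),psi)
E
python3 plan.py 0.40 -0.17 0.23 79.2 16
```

```text
0.15 [ 0.2244 -0.6095  0.2305] [-179.91   -0.     20.22] [ 0.54 -0.76 -0.59] 0.0854
[[[0.02, -0.022, 0.0], -0.064], [[0.021, -0.021, 0.0], -0.064], [[0.022, -0.019, 0.0], -0.064], [[0.024, -0.018, 0.0], -0.064], [[0.025, -0.016, 0.0], -0.064], [[0.026, -0.015, 0.0], -0.064], [[0.027, -0.013, 0.0], -0.065], [[0.027, -0.011, 0.0], -0.064]]
[[[0.028, -0.009, 0.0], -0.065], [[0.028, -0.008, 0.0], -0.064], [[0.029, -0.006, 0.0], -0.065], [[0.029, -0.004, 0.0], -0.064], [[0.03, -0.002, 0.0], -0.065], [[0.029, 0.0, 0.0], -0.064], [[0.03, 0.002, 0.0], -0.065], [[0.029, 0.004, 0.0], -0.064]]
[ 0.4001 -0.1702  0.2305] 79.17245990294636
```

>>> move_arm([
  [[0.02,-0.022,0],-0.064,1],
  [[0.021,-0.021,0],-0.064,1],
  [[0.022,-0.019,0],-0.064,1],
  [[0.024,-0.018,0],-0.064,1],
  [[0.025,-0.016,0],-0.064,1],
  [[0.026,-0.015,0],-0.064,1],
  [[0.027,-0.013,0],-0.065,1],
  [[0.027,-0.011,0],-0.064,1],
], grip_force=40)

```text
clock: 0.95
eef_pos: [0.3131, -0.3883, 0.2311]
eef_rot: [-180.0, -0.0, 49.8]
contact_force: [-0.2, 0.1, -0.3]
finger_gap: 0.0856
```

>>> move_arm([
  [[0.028,-0.009,0],-0.065,1],
  [[0.028,-0.008,0],-0.064,1],
  [[0.029,-0.006,0],-0.065,1],
  [[0.029,-0.004,0],-0.064,1],
  [[0.03,-0.002,0],-0.065,1],
  [[0.029,0,0],-0.064,1],
  [[0.03,0.002,0],-0.065,1],
  [[0.029,0.004,0],-0.064,1],
])

```text
clock: 1.75
eef_pos: [0.4006, -0.1687, 0.2314]
eef_rot: [180.0, 0.0, 79.4]
contact_force: [0.1, -0.5, 0.1]
finger_gap: 0.0854
```

```bash
python3 - <<'E'
from h import *
s=observe();im=camera('wrist');cv2.imwrite('pics/w1.png',im[:,:,::-1])
import pickle;pickle.dump(s,open('w1.pkl','wb'))
print(s['clock'],s['eef_pos'],s['eef_rot'])
E
python3 plan.py 0.47 0.15 0.23 79.2 8
```

```text
1.75 [ 0.40062996 -0.16866992  0.23137935] [1.79992300e+02 2.35814587e-02 7.94292716e+01]
1.8 [ 0.4026 -0.1638  0.2317] [ 1.7992e+02 -1.0000e-01  7.9930e+01] [2.07 3.89 1.07] 0.0855
[[[0.04, 0.001, 0.0], 0.002], [[0.04, 0.001, 0.0], 0.002], [[0.04, 0.001, 0.0], 0.001], [[0.04, 0.001, 0.0], 0.002], [[0.04, 0.001, 0.0], 0.001], [[0.04, 0.002, 0.001], 0.002], [[0.04, 0.001, 0.0], 0.001], [[0.041, 0.002, 0.001], 0.002]]
[0.4704 0.1501 0.2297] 79.18332103069866
```

View pics/w1.png

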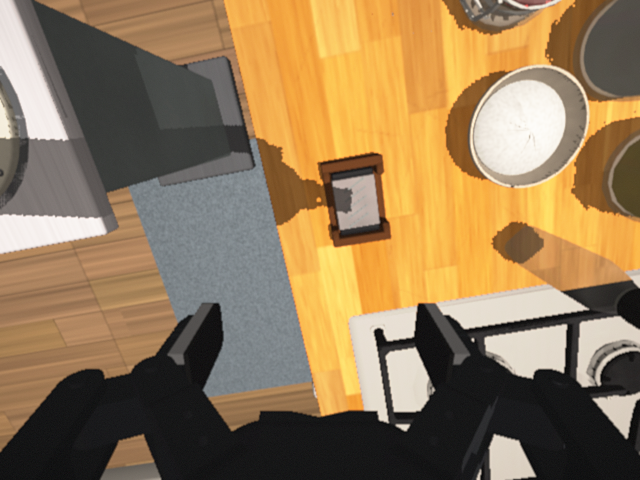

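>>> move_arm([
  [[0.04,0.001,0],0,0],
  [[0.04,0.001,0],0,0],
  [[0.04,0.001,0],0,0],
  [[0.04,0.001,0],0,0],
  [[0.04,0.001,0],0,0],
  [[0.04,0.002,0],0,0],
  [[0.04,0.001,0],0,0],
  [[0.02,0.001,0],0,0],
])

```text
clock: 2.6
eef_pos: [0.4653, 0.1268, 0.2317]
eef_rot: [180.0, -0.1, 79.5]
contact_force: [-0.5, -0.7, 0.1]
finger_gap: -0.0002
```

```bash
python3 - <<'E'
from h import *
import pickle
camera('top') # settle 0.05s
s=observe();im=camera('wrist');cv2.imwrite('pics/w2.png',im[:,:,::-1])
pickle.dump(s,open('w2.pkl','wb'))
print(s['clock'],s['eef_pos'],s['eef_rot'],abs(s['qd']).max())
cv2.imwrite('pics/w2c.png',cv2.resize(im[60:330,150:500,::-1],None,fx=2.2,fy=2.2))
E
python3 plan.py 0.49 0.293 0.10 79.2 8
```

```text
2.65 [0.46563292 0.12913204 0.23199142] [179.94086507  -0.24661144  79.59274617] 6.399038864215748
2.7 [0.4652 0.1267 0.2317] [ 1.7999e+02 -1.5000e-01  7.9580e+01] [-1.05 -0.43 -0.61] 0.0003
[[[0.021, -0.001, 0.016], 0.001], [[0.021, -0.001, 0.017], 0.001], [[0.021, -0.001, 0.016], 0.001], [[0.021, -0.001, 0.017], 0.001], [[0.021, -0.001, 0.016], 0.001], [[0.021, -0.0, 0.017], 0.001], [[0.021, -0.001, 0.016], 0.0], [[0.021, -0.0, 0.017], 0.001]]
[0.4903 0.2929 0.0997] 79.17727381840491
```

View pics/w2c.png

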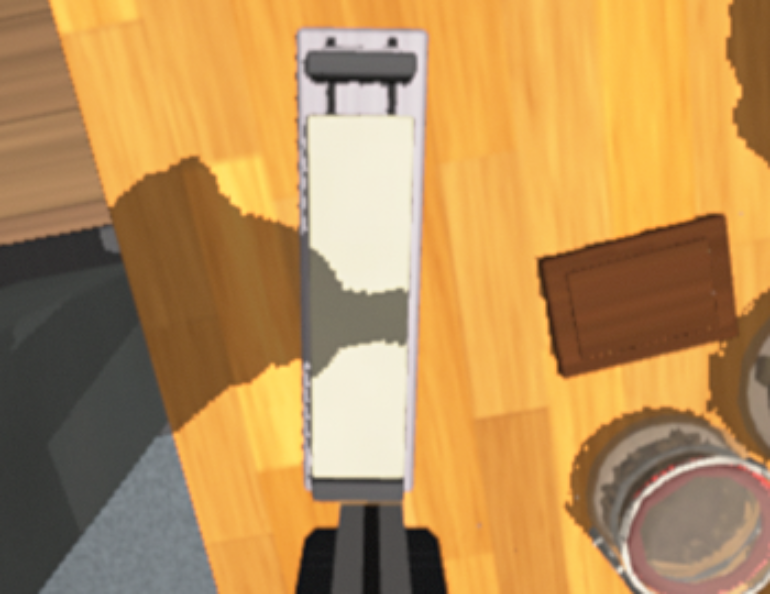

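```bash
python3 - <<'E'
from h import *
import pickle
s=pickle.load(open('w2.pkl','rb'))
c=lambda x,y:((x+.5)/2.2-.5+150,(y+.5)/2.2-.5+60)
yaw=np.radians(79.2);o=np.array([.4598,.1355]);X=np.array([np.cos(yaw),np.sin(yaw)]);Y=np.array([-X[1],X[0]])
for n,p,z in [('baseL',(299,29),.01),('baseR',(428,31),.01),('st',(309,116),.038),('st',(413,117),.038),('st',(405,478),.038),('st',(313,478),.038),('jawout',(361,51),.03),('jawin',(361,82),.03),('jawL',(306,66),.03),('jawR',(416,66),.03)]:
    w=ray('wrist',c(*p),z,s);d=w[:2]-o;print(n,(w*1e3).round(1),'holder xy',(d@X*1e3).round(1),(d@Y*1e3).round(1))
E
```

```text
baseL [458.8 265.7  10. ] holder xy 127.7 25.3
baseR [515.6 254.4  10. ] holder xy 127.3 -32.5
st [457.6 227.4  38. ] holder xy 89.9 19.4
st [501.3 219.   38. ] holder xy 89.8 -25.1
st [469.8  53.1  38. ] holder xy -79.1 -25.2
st [424.6  61.4  38. ] holder xy -79.4 20.7
jawout [484.3 249.4  30. ] holder xy 116.4 -2.7
jawin [482.  237.3  30. ] holder xy 104.2 -2.7
jawL [459.9 247.8  30. ] holder xy 110.4 20.9
jawR [506.4 239.3  30. ] holder xy 110.7 -26.4
```

```bash
python3 plan.py 0.4895 0.283 0.08 79.2 8
```

```text
2.7 [0.4652 0.1267 0.2317] [ 1.7999e+02 -1.5000e-01  7.9580e+01] [-1.05 -0.43 -0.61] 0.0003
[[[0.02, -0.001, 0.019], 0.001], [[0.02, -0.001, 0.019], 0.001], [[0.02, -0.0, 0.019], 0.001], [[0.02, -0.001, 0.019], 0.001], [[0.02, -0.0, 0.019], 0.001], [[0.019, -0.001, 0.019], 0.001], [[0.02, -0.0, 0.019], 0.0], [[0.019, -0.001, 0.019], 0.001]]
[0.4894 0.2829 0.0797] 79.17727381840491
```

>>> move_arm([
  [[0.022,-0.001,0.016],0.001,0],
  [[0.024,-0.001,0.019],0.001,0],
  [[0.022,0,0.019],0.001,0],
  [[0.022,-0.001,0.02],0.001,0],
  [[0.022,0,0.02],0.001,0],
  [[0.022,-0.001,0.02],0.001,0],
  [[0.018,0,0.019],0,0],
  [[0.006,-0.001,0.019],0.001,0],
])

```text
clock: 3.5
eef_pos: [0.4908, 0.2795, 0.0785]
eef_rot: [180.0, -0.1, 78.8]
contact_force: [0.4, 0.7, 0.9]
finger_gap: -0.0002
```

```bash
python3 plan.py 0.4895 0.283 0.015 79.2 8
```

```text
3.5 [0.4908 0.2795 0.0785] [ 1.800e+02 -6.000e-02  7.885e+01] [0.4  0.72 0.9 ] -0.0002
[[[0.0, -0.0, 0.008], -0.001], [[0.0, -0.0, 0.008], -0.001], [[0.001, -0.0, 0.008], -0.001], [[0.0, -0.0, 0.008], -0.001], [[0.001, -0.0, 0.008], -0.001], [[0.0, -0.001, 0.008], -0.0], [[0.001, -0.0, 0.008], -0.001], [[0.0, -0.001, 0.008], -0.0]]
[0.4894 0.2828 0.0145] 79.19281582966549
```

>>> move_arm([
  [[0,0,0.012],-0.003,0],
  [[0,0,0.014],-0.003,0],
  [[0,0,0.014],0,0],
  [[0,0,0.012],0,0],
  [[0,0,0.007],0,0],
  [[0,0,0.003],0,0],
  [[-0.005,0,0],0,0],
  [[-0.005,0,0],0,0],
])

```text
clock: 4.3
eef_pos: [0.489, 0.2685, 0.0177]
eef_rot: [180.0, -0.0, 79.1]
contact_force: [-0.4, 0.4, 0.3]
finger_gap: 0.0001
```

```bash
cat > hl.py <<'E'
from h import *
import sys
s=observe();yaw=np.radians(79.2);o=np.array([.4613,.1352]);X=np.array([np.cos(yaw),np.sin(yaw)]);Y=np.array([-X[1],X[0]])
d=s['eef_pos'][:2]-o;f=s['contact_force']
print(s['clock'],'holder xy mm',(d@X*1e3).round(1),(d@Y*1e3).round(1),'z',(s['eef_pos'][2]*1e3).round(1),'rot',s['eef_rot'].round(2),'F hx,hy,z',(f[:2]@X).round(1),(f[:2]@Y).round(1),f[2].round(1),'gap',s['finger_gap'].round(4))
E
python3 hl.py
```

```text
Traceback (most recent call last):
  File "hl.py", line 5, in <module>
    print(s['clock'],'holder xy mm',(d@X*1e3).round(1),(d@Y*1e3).round(1),'z',(s['eef_pos'][2]*1e3).round(1),'rot',s['eef_rot'].round(2),'F hx,hy,z',(f[:2]@X).round(1),(f[:2]@Y).round(1),f[2].round(1),'gap',s['finger_gap'].round(4))
                                                                                                                                                                                                               ^^^^^^^^^^^^^^^^^^^^^
AttributeError: 'float' object has no attribute 'round'
```

>>> move_arm([
  [[-0.004,0,0.002],0,0],
  [[-0.004,0,0],0,0],
  [[-0.003,0,0],0,0],
  [[-0.003,0,0],0,0],
  [[-0.003,0,0],0,0],
  [[-0.003,0,0],0,0],
  [[-0.002,0,0],0,0],
  [[-0.001,0,0],0,0],
])

```text
clock: 5.1
eef_pos: [0.485, 0.2468, 0.0157]
eef_rot: [180.0, -0.1, 79.1]
contact_force: [2.6, 5.2, -2.2]
finger_gap: -0.0001
```

```bash
sed -i "s/s\['finger_gap'\].round(4)/s['finger_gap']/" hl.py; python3 hl.py
```

```text
5.1 holder xy mm 114.1 -2.3 z 15.7 rot [ 1.7996e+02 -1.1000e-01  7.9130e+01] F hx,hy,z 5.6 -1.6 -2.2 gap -0.0001306572792049885
```

>>> move_arm([
  [[-0.001,0,0],0,0],
  [[-0.001,0,0],0,0],
  [[-0.001,0,0],0,0],
  [[-0.001,0,0],0,0],
  [[0,0,0],0,0],
  [[0,0,0],0,0],
  [[0,0,0],0,0],
  [[0,0,0],0,0],
])

```text
clock: 5.9
eef_pos: [0.4844, 0.244, 0.0157]
eef_rot: [179.9, -0.2, 79.2]
contact_force: [2.9, 6.5, -3.8]
finger_gap: -0.0001
```

```bash
python3 hl.py
```

```text
5.9 holder xy mm 111.2 -2.3 z 15.7 rot [179.94  -0.21  79.17] F hx,hy,z 6.9 -1.6 -3.8 gap -0.00011651931812416468
```

>>> move_arm([
  [[-0.001,0,0],0,0],
  [[-0.001,0,0],0,0],
  [[-0.001,0,0],0,0],
  [[-0.001,0,0],0,0],
  [[0,0,0],0,0],
  [[0,0,0],0,0],
  [[0,0,0],0,0],
  [[0,0,0],0,0],
])

```text
clock: 6.7
eef_pos: [0.4843, 0.244, 0.016]
eef_rot: [179.9, -0.6, 79.3]
contact_force: [5.1, 14.1, -11.2]
finger_gap: 0.0
```

```bash
python3 hl.py
```

```text
6.7 holder xy mm 111.1 -2.3 z 16.0 rot [179.89  -0.6   79.28] F hx,hy,z 14.8 -2.3 -11.2 gap 2.71906940075419e-05
```

>>> move_arm([
  [[-0.001,0,0],0,0],
  [[-0.001,0,0],0,0],
  [[-0.001,0,0],0,0],
  [[0,0,0],0,0],
  [[0,0,0],0,0],
  [[0,0,0],0,0],
  [[0,0,0],0,0],
  [[0,0,0],0,0],
])

```text
clock: 7.5
eef_pos: [0.4843, 0.2439, 0.0162]
eef_rot: [179.9, -0.9, 79.4]
contact_force: [7.2, 21.4, -15.9]
finger_gap: 0.0
```

```bash
python3 hl.py; python3 - <<'E'
from h import *
im=camera('top');cv2.imwrite('pics/t3.png',cv2.resize(im[235:310,175:320,::-1],None,fx=5.5,fy=5.5,interpolation=cv2.INTER_CUBIC))
E
```

```text
7.5 holder xy mm 111.0 -2.2 z 16.2 rot [179.86  -0.89  79.36] F hx,hy,z 22.3 -3.0 -15.9 gap 4.245160792455022e-05
```

View pics/t3.png

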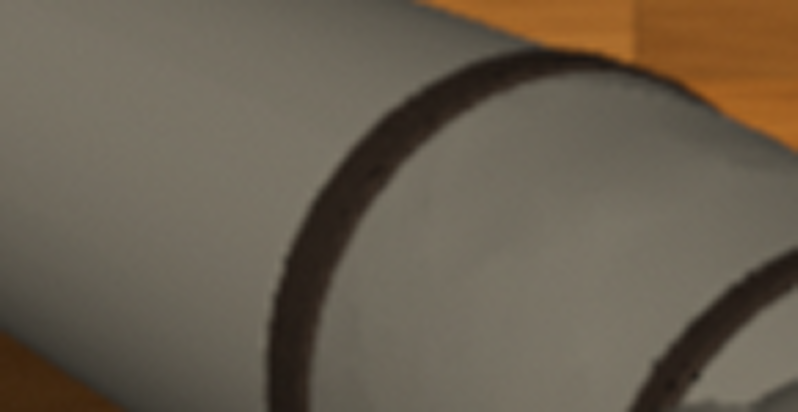

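>>> move_arm([
  [[0.006,0,0],0,0],
  [[0.006,0,0],0,0],
  [[0.01,0,0],0,0],
  [[0.01,0,-0.01],0,0],
  [[0,0,-0.03],0,0],
  [[-0.02,0,-0.045],0,0],
  [[-0.04,0,-0.045],0,0],
  [[-0.03,0,-0.02],0,0],
])

```text
clock: 8.35
eef_pos: [0.4734, 0.1853, 0.161]
eef_rot: [179.8, -0.0, 79.2]
contact_force: [0.6, -1.0, -0.3]
finger_gap: -0.0001
```

```bash
python3 hl.py; python3 - <<'E'
from h import *
import pickle
camera('side');camera('side')
s=observe();im=camera('wrist');pickle.dump(s,open('w3.pkl','wb'));print(abs(s['qd']).max())
cv2.imwrite('pics/w3.png',im[:,:,::-1])
E
python3 plan.py 0.44 -0.10 0.17 90 12
```

```text
8.35 holder xy mm 51.5 -2.5 z 161.0 rot [ 1.7983e+02 -5.0000e-02  7.9220e+01] F hx,hy,z -0.8 -0.8 -0.3 gap -0.00013739784967019253
4.006532970041325
8.5 [0.4739 0.1826 0.1593] [1.7982e+02 8.0000e-02 7.8880e+01] [-0.42  0.43  0.64] -0.0004
[[[-0.024, 0.002, -0.001], -0.016], [[-0.024, 0.001, -0.001], -0.016], [[-0.024, 0.001, -0.001], -0.016], [[-0.024, 0.001, -0.001], -0.016], [[-0.024, 0.0, -0.001], -0.016], [[-0.024, -0.0, -0.001], -0.016], [[-0.023, -0.0, -0.001], -0.016], [[-0.023, -0.001, -0.001], -0.016]]
[[[-0.024, -0.001, -0.001], -0.017], [[-0.023, -0.002, -0.001], -0.016], [[-0.024, -0.002, -0.0], -0.017], [[-0.023, -0.003, -0.001], -0.016]]
[ 0.4397 -0.0998  0.1703] 89.99079498882654
```

View pics/w3.png

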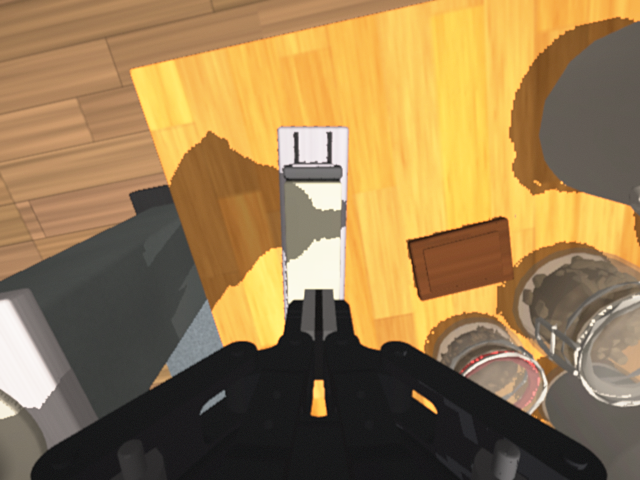

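```bash
python3 - <<'E'
from h import *
import pickle
s=pickle.load(open('w3.pkl','rb'))
yaw=np.radians(79.2);o=np.array([.4613,.1352]);X=np.array([np.cos(yaw),np.sin(yaw)]);Y=np.array([-X[1],X[0]])
for n,p,z in [('baseL',(279,128),.01),('baseR',(348,128),.01),('jawout',(313,166),.03),('jawin/stone',(313,181),.038),('stL',(284,215),.038),('stR',(346,215),.038)]:
    w=ray('wrist',p,z,s);d=w[:2]-o;print(n,(d@X*1e3).round(1),(d@Y*1e3).round(1))
s=pickle.load(open('w1.pkl','rb'))
print('w1 case')
im=cv2.imread('pics/w1.png');cv2.imwrite('pics/w1c.png',cv2.resize(im[130:260,290:420],None,fx=4.6,fy=4.6,interpolation=cv2.INTER_CUBIC))
E
```

```text
baseL 127.4 26.5
baseR 127.0 -30.7
jawout 98.3 -1.5
jawin/stone 87.6 -1.4
stL 60.2 22.5
stR 59.8 -28.0
w1 case
```

View pics/w1c.png

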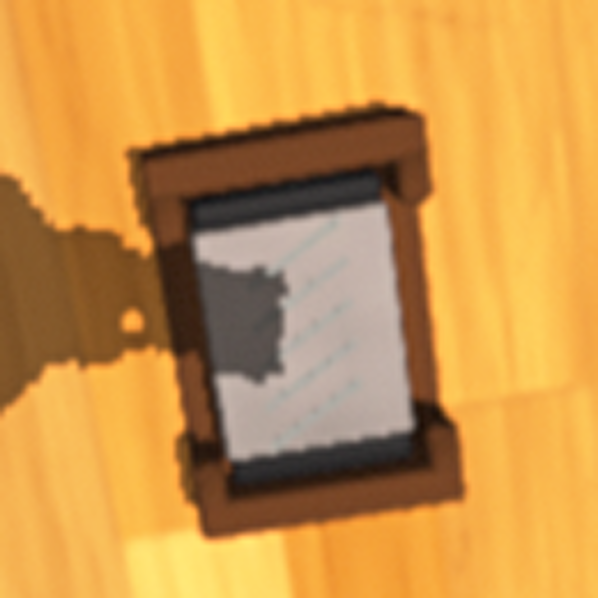

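>>> move_arm([
  [[-0.026,0.002,0],-0.016,1],
  [[-0.036,0.001,0],-0.024,1],
  [[-0.038,0.001,0],-0.026,1],
  [[-0.04,0.001,0],-0.026,1],
  [[-0.04,0,0],-0.026,1],
  [[-0.04,-0.002,0],-0.026,1],
  [[-0.036,-0.003,0],-0.026,1],
  [[-0.026,-0.003,0],-0.024,1],
])

```text
clock: 9.3
eef_pos: [0.4386, -0.0968, 0.1573]
eef_rot: [-179.9, -0.0, 90.3]
contact_force: [0.3, 0.5, 0.2]
finger_gap: 0.0856
```

```bash
python3 - <<'E'
from h import *
import pickle
camera('side');im=camera('top');cv2.imwrite('pics/t4.png',cv2.resize(im[235:310,175:320,::-1],None,fx=5.5,fy=5.5,interpolation=cv2.INTER_CUBIC))
s=observe();im=camera('wrist');pickle.dump(s,open('w4.pkl','wb'));print(s['clock'],s['eef_pos'],s['eef_rot'],abs(s['qd']).max())
cv2.imwrite('pics/w4.png',im[:,:,::-1])
E
```

```text
9.4 [ 0.43835316 -0.09843582  0.15699724] [-1.79898688e+02  5.96860684e-03  8.99751369e+01] 3.9505304502691785
```

View pics/w4.png

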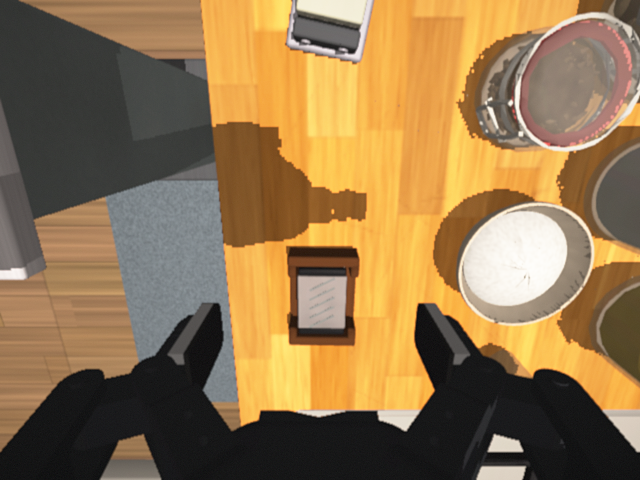

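View pics/t4.png

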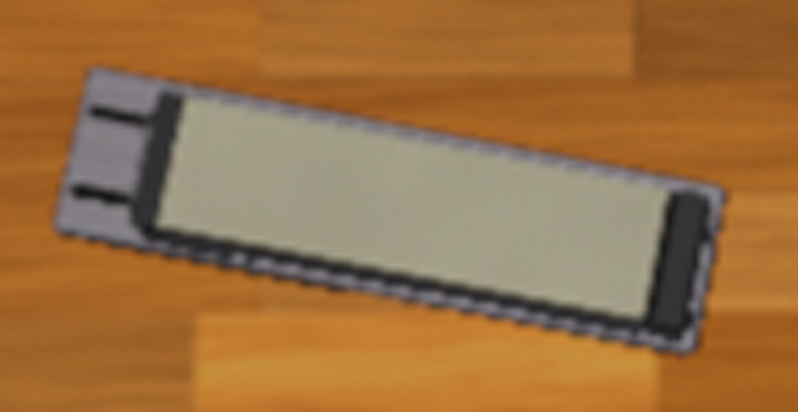

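```bash
python3 - <<'E'
from h import *
import pickle
s=pickle.load(open('w4.pkl','rb'))
im=cv2.imread('pics/w4.png').astype(int);b,g,r=im[...,0],im[...,1],im[...,2]
z=np.zeros(b.shape,bool);z[240:350,280:365]=1
def rect(m,h,nm):
    cs,_=cv2.findContours((m&z).astype(np.uint8),cv2.RETR_EXTERNAL,cv2.CHAIN_APPROX_NONE)
    k=max(cs,key=cv2.contourArea)[:,0]
    w=np.array([ray('wrist',p,h,s)[:2] for p in k])
    q=cv2.minAreaRect((w*1e3).astype(np.float32));print(nm,q)
rect((abs(r-b)<40)&(g>90),.026,'abr')
rect((r<130)|((abs(r-b)<40)),.026,'case')
cv2.imwrite('pics/w4c.png',cv2.resize(im[235:360,270:375].astype(np.uint8),None,fx=4.6,fy=4.6,interpolation=cv2.INTER_CUBIC))
E
```

```text
abr ((441.1654968261719, -169.9853515625), (54.20263671875, 44.16914749145508), 89.19518280029297)
case ((441.7826232910156, -165.33486938476562), (99.27758026123047, 62.57802200317383), 89.04913330078125)
```

View pics/w4c.png

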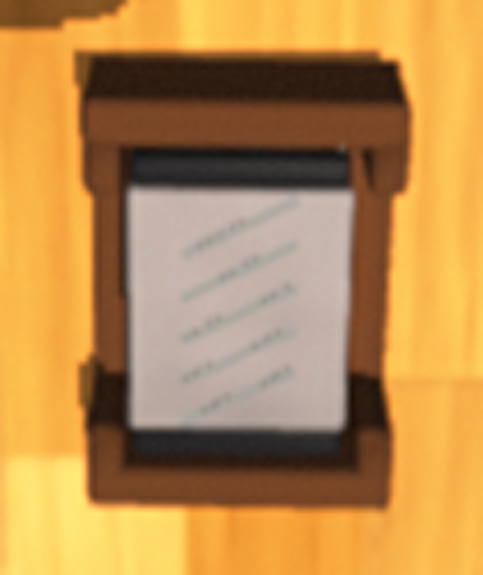

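```bash
python3 plan.py 0.4405 -0.1695 0.05 89.3 8
```

```text
9.45 [ 0.4388 -0.0962  0.1572] [-1.7994e+02 -5.0000e-02  9.0070e+01] [-0.47 -0.15 -0.18] 0.0854
[[[-0.009, 0.0, 0.013], 0.002], [[-0.009, 0.0, 0.013], 0.002], [[-0.009, 0.0, 0.014], 0.002], [[-0.009, 0.0, 0.013], 0.001], [[-0.009, 0.001, 0.014], 0.002], [[-0.009, 0.0, 0.013], 0.001], [[-0.01, 0.001, 0.014], 0.002], [[-0.009, 0.0, 0.013], 0.001]]
[ 0.4404 -0.1692  0.0502] 89.32179373025923
```

>>> move_arm([
  [[-0.011,0,0.013],0.002,1],
  [[-0.014,0,0.015],0.002,1],
  [[-0.014,0,0.016],0.002,1],
  [[-0.014,0,0.016],0.002,1],
  [[-0.012,0.001,0.016],0.002,1],
  [[-0.008,0.001,0.016],0.002,1],
  [[0,0,0.012],0,1],
  [[0,0,0.006],0,1],
])

```text
clock: 10.25
eef_pos: [0.4404, -0.1669, 0.046]
eef_rot: [-179.9, -0.1, 89.7]
contact_force: [-0.1, 0.6, -0.3]
finger_gap: 0.0855
```

```bash
python3 - <<'E'
from h import *
import pickle
P=[]
for i in range(2): camera('side');P.append(observe()['eef_pos'])
s=observe();im=camera('wrist');P.append(s['eef_pos']);pickle.dump(s,open('w5.pkl','wb'));print(s['clock'],np.array(P).round(4),s['eef_rot'])
cv2.imwrite('pics/w5.png',im[:,:,::-1])
E
```

```text
10.35 [[ 0.4402 -0.1667  0.0459]
 [ 0.4405 -0.1668  0.0468]
 [ 0.4405 -0.1668  0.0468]] [-1.79916205e+02 -8.46531867e-02  8.96783879e+01]
```

View pics/w5.png

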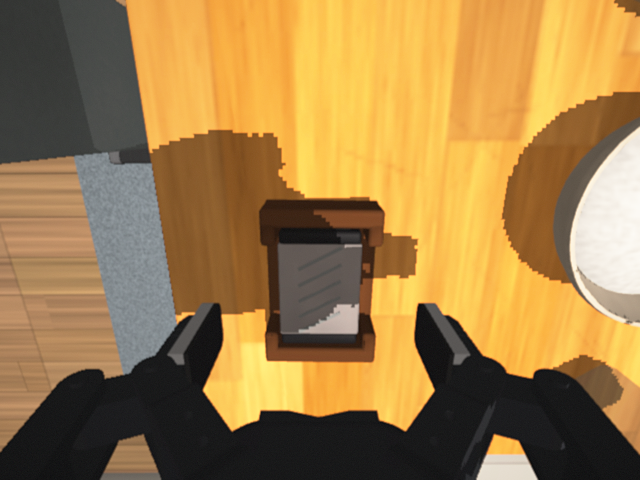

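```bash
python3 - <<'E'
from h import *
import pickle
s=pickle.load(open('w5.pkl','rb'))
for p in [(279,243),(360,243),(360,335),(279,335)]: print((ray('wrist',p,.026,s)*1e3).round(1))
E
```

```text
[ 420.6 -142.8   26. ]
[ 462.4 -143.    26. ]
[ 464.3 -198.2   26. ]
[ 418.3 -198.    26. ]
```

>>> move_arm([
  [[-0.002,0,0.006],0.003,1],
  [[-0.0015,0.001,0.009],0.003,1],
  [[0,0,0.01],0,1],
  [[0,0,0.008],0,1],
  [[0,0,0.004],0,1],
  [[0,0,0.002],0,1],
  [[0,0,0],0,0.4],
  [[0,0,0],0,0.4],
], grip_force=40)

```text
clock: 11.2
eef_pos: [0.4421, -0.172, 0.0088]
eef_rot: [180.0, 0.0, 89.2]
contact_force: [-0.4, -0.3, 0.1]
finger_gap: 0.0594
```

>>> move_arm([
  [[0,0,0],0,0.2],
  [[0,0,0],0,0.2],
  [[0,0,0],0,0.2],
  [[0,0,0],0,0.2],
  [[0,0,-0.002],0,0.2],
  [[0,0,-0.006],0,0.2],
  [[0,0,-0.012],0,0.2],
  [[0,0,-0.02],0,0.2],
])

```text
clock: 12.0
eef_pos: [0.4411, -0.1716, 0.0489]
eef_rot: [-179.9, -0.1, 89.2]
contact_force: [-0.3, -0.1, 0.0]
finger_gap: 0.043
```

```bash
python3 - <<'E'
from h import *
camera('side');s=observe();im=camera('wrist');print(s['clock'],s['eef_pos'],s['eef_rot'],s['contact_force'],s['finger_gap'])
cv2.imwrite('pics/w6.png',im[:,:,::-1])
im=camera('side')[150:350,250:520,::-1];cv2.imwrite('pics/s6.png',cv2.resize(im,None,fx=2.5,fy=2.5))
E
```

```text
12.05 [ 0.44333055 -0.17214271  0.05193246] [1.79858533e+02 6.21883671e-02 8.92444862e+01] [ 1.06863244 -0.22010428  0.22850058] 0.04309084938807263
```

View pics/w6.png

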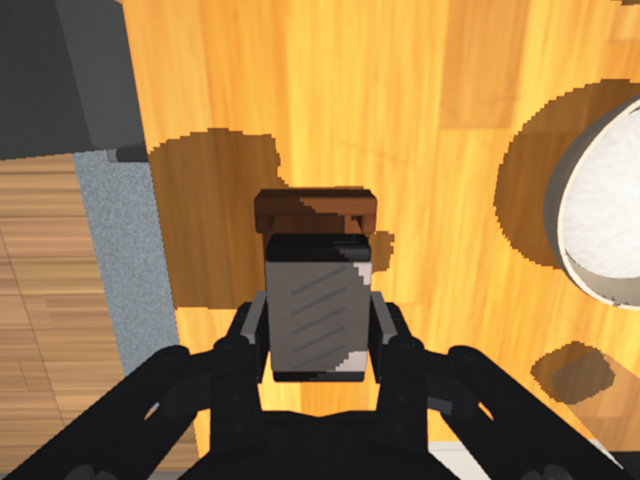

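View pics/s6.png

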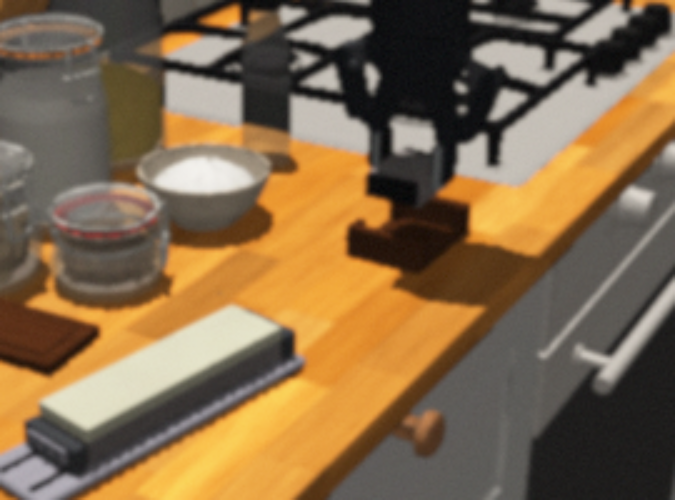

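```bash
python3 plan.py 0.44 -0.047 0.06 169.2 12
```

```text
12.15 [ 0.443  -0.1726  0.05  ] [1.7984e+02 8.0000e-02 8.9170e+01] [ 0.    0.61 -1.86] 0.0431
[[[0.01, -0.0, -0.001], -0.116], [[0.01, 0.001, -0.001], -0.116], [[0.01, 0.002, -0.001], -0.116], [[0.01, 0.003, -0.001], -0.117], [[0.01, 0.004, -0.001], -0.116], [[0.009, 0.005, -0.001], -0.117], [[0.008, 0.007, -0.001], -0.116], [[0.008, 0.007, -0.001], -0.117]]
[[[0.007, 0.008, -0.0], -0.116], [[0.005, 0.009, -0.001], -0.117], [[0.005, 0.01, -0.0], -0.116], [[0.003, 0.01, -0.001], -0.117]]
[ 0.44   -0.0472  0.06  ] 169.2150306055418
```

>>> move_arm([
  [[0.01,0,-0.002],-0.116,0.2],
  [[0.01,0.001,-0.002],-0.116,0.2],
  [[0.01,0.002,-0.002],-0.116,0.2],
  [[0.01,0.003,-0.002],-0.117,0.2],
  [[0.01,0.004,-0.002],-0.116,0.2],
  [[0.009,0.005,0],-0.117,0.2],
  [[0.008,0.007,0],-0.116,0.2],
  [[0.008,0.007,0],-0.117,0.2],
])

```text
clock: 12.95
eef_pos: [0.4392, -0.0888, 0.0583]
eef_rot: [-180.0, -0.0, 142.8]
contact_force: [0.9, -0.7, -2.0]
finger_gap: 0.0428
```

>>> move_arm([
  [[0.007,0.008,0],-0.116,0.2],
  [[0.005,0.009,0],-0.117,0.2],
  [[0.005,0.01,0],-0.116,0.2],
  [[0.003,0.01,0],-0.117,0.2],
  [[0,0,0.01],0,0.2],
  [[0,0,0.014],0,0.2],
  [[0,0,0.01],0,0.2],
  [[0,0,0.006],0,0.2],
])

```text
clock: 13.75
eef_pos: [0.4379, -0.0472, 0.0173]
eef_rot: [-180.0, -0.1, 169.1]
contact_force: [-0.3, -0.1, -0.9]
finger_gap: 0.043
```

```bash
python3 - <<'E'
from h import *
for i in range(2):
    camera('side');s=observe();print(s['clock'],s['eef_pos'].round(4),s['eef_rot'].round(2),s['contact_force'].round(2),s['finger_gap'])
E
```

```text
13.8 [ 0.4378 -0.047   0.017 ] [-1.7999e+02 -1.2000e-01  1.6914e+02] [-0.11  0.43 -2.3 ] 0.04282156015639902
13.85 [ 0.438  -0.0469  0.0177] [-1.7999e+02 -1.0000e-01  1.6918e+02] [-0.39  0.14 -1.21] 0.04277568880297317
```

>>> move_arm([
  [[0,0,0.004],0,0.2],
  [[0,0,0.003],0,0.2],
  [[0,0,0.002],0,0.2],
  [[0,0,0.002],0,0.2],
  [[0,0,0.001],0,0.2],
  [[0,0,0.001],0,0.2],
  [[0,0,0],0,0.2],
  [[0,0,0],0,0.2],
])

```text
clock: 14.65
eef_pos: [0.4388, -0.0467, 0.0057]
eef_rot: [-180.0, 0.0, 169.2]
contact_force: [-0.5, 0.3, -1.8]
finger_gap: 0.0429
```

>>> move_arm([
  [[0,0,0.001],0,0.2],
  [[0,0,0],0,0.2],
  [[0,0,0.001],0,0.2],
  [[0,0,0],0,0.2],
  [[0,0,0],0,0.2],
  [[0,0,0],0,0.2],
  [[0,0,0],0,0.2],
  [[0,0,0],0,0.2],
])

```text
clock: 15.45
eef_pos: [0.4389, -0.0466, 0.0051]
eef_rot: [-179.9, 0.0, 169.3]
contact_force: [-6.4, -0.6, 20.8]
finger_gap: 0.0431
```

>>> move_arm([
  [[0,0,-0.001],0,0.2],
  [[0,0,0],0,0.2],
  [[0,0,0],0,0.7],
  [[0,0,0],0,0.7],
  [[0,0,0],0,0.7],
  [[0,0,-0.004],0,0.7],
  [[0,0,-0.012],0,0.7],
  [[0,0,-0.025],0,0.7],
])

```text
clock: 16.25
eef_pos: [0.4375, -0.0464, 0.0453]
eef_rot: [180.0, -0.2, 169.3]
contact_force: [0.6, -0.0, 1.4]
finger_gap: 0.06
```

>>> move_arm([
  [[0,0,-0.03],0.05,1],
  [[0,0,-0.01],0.14,1],
  [[0,0,0],0.15,1],
  [[0,0,0],0.15,1],
  [[0,0,0],0.15,1],
  [[0,0,0],0.15,1],
  [[0,0,0],0.15,1],
  [[0,0,0],0.15,1],
])

```text
clock: 17.05
eef_pos: [0.4387, -0.0465, 0.0859]
eef_rot: [180.0, 0.0, 106.4]
contact_force: [0.4, -0.8, -0.4]
finger_gap: 0.0856
```

>>> move_arm([
  [[0,0,0],0.15,1],
  [[0,0,0],0.15,1],
  [[0,0,0],0.12,1],
  [[0,0,0],0.06,1],
  [[0,0,0],0,1],
  [[0,0,0],0,1],
  [[0,0,0],0,1],
  [[0,0,0],0,1],
])

```text
clock: 17.85
eef_pos: [0.4387, -0.0466, 0.0856]
eef_rot: [-180.0, -0.0, 79.3]
contact_force: [0.0, -0.1, -0.4]
finger_gap: 0.0856
```

```bash
python3 - <<'E'
from h import *
import pickle
s=observe();im=camera('wrist');pickle.dump(s,open('w7.pkl','wb'));print(s['clock'],s['eef_pos'].round(4),s['eef_rot'],s['finger_gap'])
cv2.imwrite('pics/w7.png',im[:,:,::-1])
E
```

```text
17.85 [ 0.4387 -0.0466  0.0856] [-1.79990198e+02 -1.52263130e-02  7.93244118e+01] 0.0855703402513032
```

View pics/w7.png

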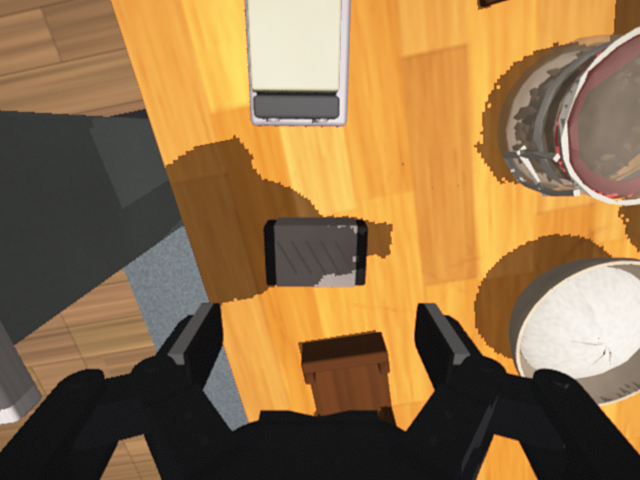

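```bash
python3 - <<'E'
from h import *
import pickle
s=pickle.load(open('w7.pkl','rb'))
im=cv2.imread('pics/w7.png').astype(int);b,g,r=im[...,0],im[...,1],im[...,2]
z=np.zeros(b.shape,bool);z[210:295,255:380]=1
m=(abs(r-b)<45)&z
cs,_=cv2.findContours(m.astype(np.uint8),cv2.RETR_EXTERNAL,cv2.CHAIN_APPROX_NONE)
k=max(cs,key=cv2.contourArea)[:,0];w=np.array([ray('wrist',p,.022,s)[:2] for p in k])
q=cv2.minAreaRect((w*1e3).astype(np.float32));print(q,k.min(0),k.max(0))
c=np.array(q[0])/1e3-s['eef_pos'][:2];a=np.radians(s['eef_rot'][2])
print('tool dx,dy mm',c@[np.cos(a),np.sin(a)]*1e3,c@[np.sin(a),-np.cos(a)]*1e3)
# holder end/stone edges at z .038 , fixed jaw corner
yaw=np.radians(79.2);o=np.array([.4613,.1352]);X=np.array([np.cos(yaw),np.sin(yaw)]);Y=np.array([-X[1],X[0]])
for n,p,h in [('stL',(252,80),.038),('stR',(340,80),.038),('fixed in',(296,91),.038),('baseL',(251,122),.01),('baseR',(346,124),.01)]:
    d=ray('wrist',p,h,s)[:2]-o;print(n,(d@X*1e3).round(1),(d@Y*1e3).round(1))
E
```

```text
((437.63226318359375, -43.7723388671875), (46.96641540527344, 66.8687515258789), 79.2831039428711) [264 218] [367 285]
tool dx,dy mm 2.581069783930854 -1.582193260760288
stL -79.0 22.2
stR -78.9 -23.3
fixed in -84.2 -0.4
baseL -99.0 29.3
baseR -100.1 -29.2
```

>>> move_arm([
  [[0.001,-0.001,0.008],0,1],
  [[0,0,0.014],0,1],
  [[0,0,0.016],0,1],
  [[0,0,0.016],0,1],
  [[0,0,0.014],0,1],
  [[0,0,0.01],0,1],
  [[0,0,0.005],0,1],
  [[0,0,0.002],0,1],
], grip_force=60)

```text
clock: 18.7
eef_pos: [0.4377, -0.0452, 0.0002]
eef_rot: [-180.0, -0.0, 79.3]
contact_force: [-0.4, 0.4, -0.8]
finger_gap: 0.0852
```

>>> move_arm([
  [[0,0,0],0,0.6],
  [[0,0,0],0,0.6],
  [[0,0,0],0,0.6],
  [[0,0,0],0,0.6],
  [[0,0,0],0,0.6],
  [[0,0,0],0,0.6],
  [[0,0,0],0,0.6],
  [[0,0,0],0,0.6],
])

```text
clock: 19.5
eef_pos: [0.4382, -0.0454, 0.0014]
eef_rot: [180.0, 0.0, 79.3]
contact_force: [-3.5, 0.7, 5.9]
finger_gap: 0.0666
```

```bash
python3 - <<'E'
from h import *
s=observe();print(s['clock'],s['eef_pos'].round(4),s['eef_rot'],s['finger_gap'],s['contact_force'])
im=camera('side')[200:350,250:520,::-1];cv2.imwrite('pics/s8.png',cv2.resize(im,None,fx=2.5,fy=2.5))
im=camera('wrist');cv2.imwrite('pics/w8.png',im[:,:,::-1])
E
```

```text
19.5 [ 0.4382 -0.0454  0.0014] [1.79956615e+02 1.72459838e-02 7.92938852e+01] 0.06663766905631167 [-3.4629903   0.68021657  5.92372402]
```

View pics/s8.png

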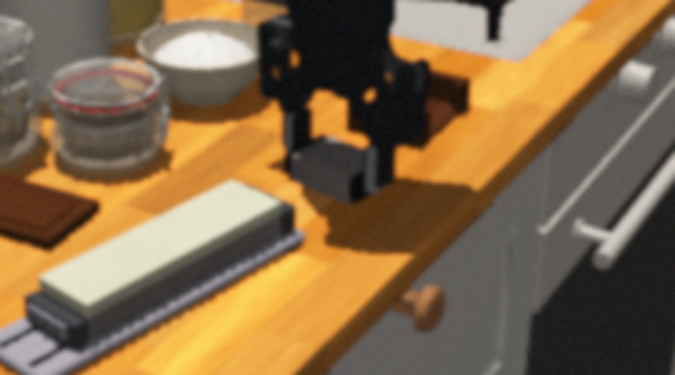

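View pics/w8.png

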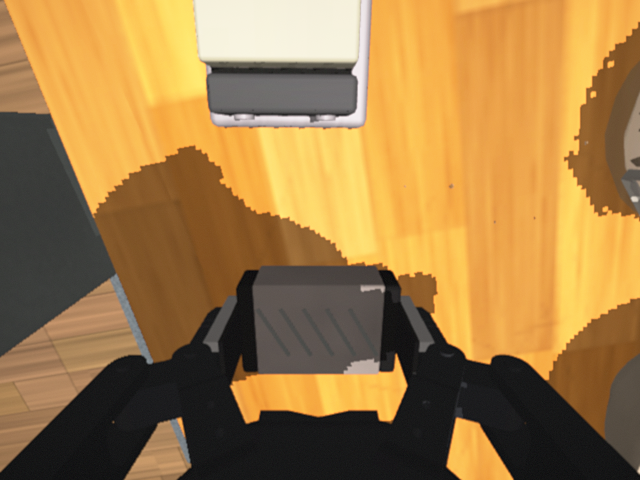

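```bash
python3 - <<'E'
from plan import plan
r,p,psi=plan([.4382,-.0452,.075],79.25,[.4729,.1961,.075],79.2,12)
print(r,p,psi)
E
```

```text
[[[0.02, -0.001, -0.0], 0.0], [[0.02, -0.001, -0.0], 0.0], [[0.02, -0.001, -0.0], 0.0], [[0.02, -0.001, -0.0], 0.0], [[0.02, -0.001, -0.0], 0.0], [[0.021, -0.001, -0.0], 0.0], [[0.02, -0.001, -0.0], 0.0], [[0.021, -0.001, -0.0], 0.0], [[0.02, -0.001, -0.0], 0.0], [[0.021, -0.001, -0.0], 0.0], [[0.02, -0.0, -0.0], 0.0], [[0.021, -0.001, -0.0], 0.001]] [0.47290491 0.19656966 0.075     ] 79.19270422048692
```

>>> move_arm([
  [[0,0,-0.004],0,0.6],
  [[0,0,-0.01],0,0.6],
  [[0,0,-0.018],0,0.6],
  [[0,0,-0.02],0,0.6],
  [[0,0,-0.016],0,0.6],
  [[0,0,-0.006],0,0.6],
  [[0,0,0],0,0.6],
  [[0,0,0],0,0.6],
])

```text
clock: 20.4
eef_pos: [0.4377, -0.0458, 0.0745]
eef_rot: [-180.0, 0.0, 79.3]
contact_force: [-0.8, 0.2, -1.8]
finger_gap: 0.0664
```

>>> move_arm([
  [[0.014,-0.001,0],0,0.6],
  [[0.022,-0.001,0],0,0.6],
  [[0.03,-0.002,0],0,0.6],
  [[0.034,-0.002,0],0,0.6],
  [[0.034,-0.002,0],0,0.6],
  [[0.034,-0.001,0],0,0.6],
  [[0.032,-0.001,0],0,0.6],
  [[0.024,-0.001,0],0,0.6],
])

```text
clock: 21.2
eef_pos: [0.4682, 0.1791, 0.0738]
eef_rot: [-179.9, -0.0, 79.4]
contact_force: [0.1, -0.5, -0.7]
finger_gap: 0.0668
```

>>> move_arm([
  [[0.014,0,0],0,0.6],
  [[0.006,0,0],0,0.6],
  [[0,0,0],0,0.6],
  [[0,0,0],0,0.6],
  [[0,0,0],0,0.6],
  [[0,0,0.006],0,0.6],
  [[0,0,0.008],0,0.6],
  [[0,0,0.004],0,0.6],
])

```text
clock: 22.0
eef_pos: [0.4721, 0.1955, 0.0557]
eef_rot: [-179.9, 0.1, 79.2]
contact_force: [-0.2, 0.2, -1.4]
finger_gap: 0.0664
```

```bash
python3 hl.py;python3 - <<'E'
from h import *
import pickle
s=observe();im=camera('wrist');cv2.imwrite('pics/w9.png',im[:,:,::-1]);pickle.dump(s,open('w9.pkl','wb'))
E
python3 hl.py
```

```text
22.0 holder xy mm 61.2 0.7 z 55.7 rot [-1.7995e+02  5.0000e-02  7.9250e+01] F hx,hy,z 0.1 0.2 -1.4 gap 0.06643021360507932
22.05 holder xy mm 61.3 1.1 z 55.3 rot [-1.799e+02  6.000e-02  7.926e+01] F hx,hy,z -0.4 -0.5 -2.7 gap 0.06645248265261156
```

View pics/w9.png

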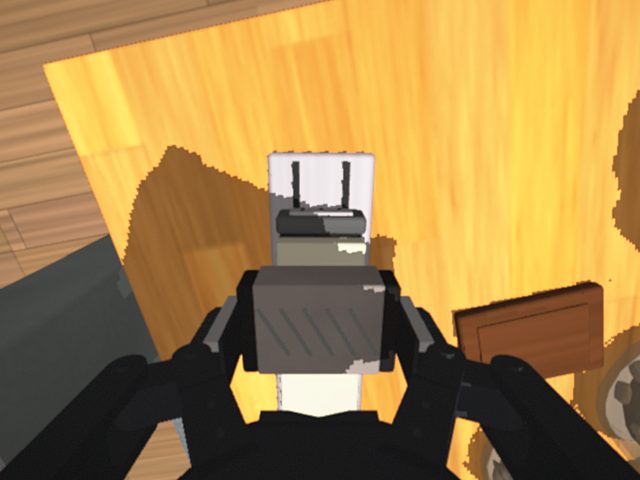

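>>> move_arm([
  [[0,0.001,0.004],0,0.6],
  [[0,0,0.004],0,0.6],
  [[0,0,0.003],0,0.6],
  [[0,0,0.002],0,0.6],
  [[0,0,0.001],0,0.6],
  [[0,0,0.0005],0,0.6],
  [[0,0,0],0,0.6],
  [[0,0,0],0,0.6],
])

```text
clock: 22.85
eef_pos: [0.4736, 0.1962, 0.0423]
eef_rot: [180.0, -0.0, 79.3]
contact_force: [1.0, -0.1, -1.4]
finger_gap: 0.0666
```

```bash
python3 hl.py
```

```text
22.85 holder xy mm 62.2 -0.7 z 42.3 rot [ 1.7999e+02 -1.0000e-02  7.9290e+01] F hx,hy,z 0.1 -1.0 -1.4 gap 0.06661004018659819
```

>>> move_arm([
  [[0,0,0.0005],0,0.6],
  [[0,0,0.0005],0,0.6],
  [[0,0,0],0,0.6],
  [[0,0,0],0,0.6],
  [[0,0,0.0005],0,0.6],
  [[0,0,0],0,0.6],
  [[0,0,0],0,0.6],
  [[0,0,0],0,0.6],
])

```text
clock: 23.65
eef_pos: [0.4735, 0.1962, 0.0407]
eef_rot: [180.0, 0.0, 79.3]
contact_force: [-0.6, 0.7, -1.5]
finger_gap: 0.0667
```

>>> move_arm([
  [[0,0,0.0005],0,0.6],
  [[0,0,0.0005],0,0.6],
  [[0,0,0],0,0.6],
  [[0,0,0],0,0.6],
  [[0,0,0],0,0.6],
  [[0,0,0],0,0.6],
  [[0,0,0],0,0.6],
  [[0,0,0],0,0.6],
])

```text
clock: 24.45
eef_pos: [0.4735, 0.1961, 0.0397]
eef_rot: [180.0, -0.0, 79.3]
contact_force: [-0.9, -0.4, -2.1]
finger_gap: 0.0667
```

>>> move_arm([
  [[0,0,0.0005],0,0.6],
  [[0,0,0.0003],0,0.6],
  [[0,0,0],0,0.6],
  [[0,0,0],0,0.6],
  [[0,0,0],0,0.6],
  [[0,0,0],0,0.6],
  [[0,0,0],0,0.6],
  [[0,0,0],0,0.6],
])

```text
clock: 25.25
eef_pos: [0.4736, 0.1962, 0.0394]
eef_rot: [180.0, 0.0, 79.3]
contact_force: [-2.1, -2.0, 4.8]
finger_gap: 0.0664
```

>>> move_arm([
  [[0,0,0.0003],0,0.6],
  [[0,0,0],0,0.6],
  [[0,0,0],0,0.6],
  [[0,0,0],0,0.6],
  [[0,0,0],0,0.6],
  [[0,0,0],0,0.6],
  [[0,0,0],0,0.6],
  [[0,0,0],0,0.6],
])

```text
clock: 26.05
eef_pos: [0.4736, 0.1962, 0.0394]
eef_rot: [180.0, 0.0, 79.3]
contact_force: [-4.0, -1.7, 8.0]
finger_gap: 0.0662
```

>>> move_arm([
  [[-0.001,0,0],0,0.6],
  [[-0.002,0,0],0,0.6],
  [[-0.003,0,0],0,0.6],
  [[-0.003,0,0],0,0.6],
  [[-0.003,0,0],0,0.6],
  [[-0.003,0,0],0,0.6],
  [[-0.003,0,0],0,0.6],
  [[-0.003,0,0],0,0.6],
])

```text
clock: 26.85
eef_pos: [0.4709, 0.1768, 0.0394]
eef_rot: [179.9, -0.2, 79.3]
contact_force: [1.2, 4.3, 6.1]
finger_gap: 0.0668
```

```bash
python3 hl.py
```

```text
26.85 holder xy mm 42.6 -1.6 z 39.4 rot [ 1.7987e+02 -1.6000e-01  7.9310e+01] F hx,hy,z 4.4 -0.4 6.1 gap 0.06679789306156374
```

>>> move_arm([
  [[-0.003,0,0.0001],0,0.6],
  [[-0.003,0,0.0001],0,0.6],
  [[-0.003,0,0],0,0.6],
  [[-0.003,0,0],0,0.6],
  [[-0.003,0,0],0,0.6],
  [[-0.003,0,0],0,0.6],
  [[-0.003,0,0],0,0.6],
  [[-0.003,0,0],0,0.6],
])

```text
clock: 27.65
eef_pos: [0.4668, 0.1536, 0.0394]
eef_rot: [179.8, -0.2, 79.3]
contact_force: [1.1, 5.4, 7.4]
finger_gap: 0.0668
```

```bash
python3 hl.py
```

```text
27.65 holder xy mm 19.1 -2.0 z 39.4 rot [179.84  -0.2   79.32] F hx,hy,z 5.5 -0.1 7.4 gap 0.06679317165053286
```

>>> move_arm([
  [[-0.003,-0.0001,0.0001],0,0.6],
  [[-0.003,-0.0001,0],0,0.6],
  [[-0.003,-0.0001,0],0,0.6],
  [[-0.003,-0.0001,0],0,0.6],
  [[-0.003,-0.0001,0],0,0.6],
  [[-0.003,-0.0001,0],0,0.6],
  [[-0.003,-0.0001,0],0,0.6],
  [[-0.003,-0.0001,0],0,0.6],
])

```text
clock: 28.45
eef_pos: [0.4619, 0.1303, 0.0394]
eef_rot: [179.8, -0.2, 79.3]
contact_force: [2.7, 5.6, 8.0]
finger_gap: 0.0667
```

```bash
python3 hl.py
```

```text
28.45 holder xy mm -4.7 -1.5 z 39.4 rot [179.8   -0.21  79.32] F hx,hy,z 6.0 -1.6 8.0 gap 0.06666891830105656
```

>>> move_arm([
  [[-0.003,-0.0001,0],0,0.6],
  [[-0.003,-0.0001,0],0,0.6],
  [[-0.003,-0.0001,0],0,0.6],
  [[-0.003,-0.0001,0],0,0.6],
  [[-0.003,-0.0001,0],0,0.6],
  [[-0.003,-0.0001,0],0,0.6],
  [[-0.003,-0.0001,0],0,0.6],
  [[-0.003,-0.0001,0],0,0.6],
])

```text
clock: 29.25
eef_pos: [0.4567, 0.1068, 0.0394]
eef_rot: [179.8, -0.2, 79.3]
contact_force: [1.6, 5.6, 7.9]
finger_gap: 0.0664
```

```bash
python3 hl.py
```

```text
29.25 holder xy mm -28.7 -0.8 z 39.4 rot [179.8   -0.21  79.33] F hx,hy,z 5.8 -0.5 7.9 gap 0.06640388859950339
```

>>> move_arm([
  [[-0.003,0,0],0,0.6],
  [[-0.003,0,0],0,0.6],
  [[-0.003,0,0],0,0.6],
  [[-0.003,0,0],0,0.6],
  [[-0.003,0,0],0,0.6],
  [[-0.003,0,0],0,0.6],
  [[-0.003,0,0],0,0.6],
  [[-0.003,0,0],0,0.6],
])

```text
clock: 30.05
eef_pos: [0.4523, 0.0833, 0.0394]
eef_rot: [179.8, -0.2, 79.3]
contact_force: [1.0, 5.3, 7.9]
finger_gap: 0.066
```

```bash
python3 hl.py
```

```text
30.05 holder xy mm -52.7 -0.9 z 39.4 rot [179.79  -0.21  79.33] F hx,hy,z 5.4 -0.0 7.9 gap 0.0659833907919967
```

>>> move_arm([
  [[-0.003,0,0],0,0.6],
  [[-0.003,0,0],0,0.6],
  [[-0.003,0,0],0,0.6],
  [[-0.002,0,0],0,0.6],
  [[0.001,0,0],0,0.6],
  [[0.002,0,0],0,0.6],
  [[0.003,0,0],0,0.6],
  [[0.003,0,0],0,0.6],
])

```text
clock: 30.85
eef_pos: [0.4502, 0.0724, 0.0393]
eef_rot: [179.9, 0.7, 79.1]
contact_force: [-4.6, -21.1, 29.8]
finger_gap: 0.0665
```

```bash
python3 hl.py
```

```text
30.85 holder xy mm -63.7 -0.9 z 39.3 rot [179.95   0.69  79.08] F hx,hy,z -21.6 0.6 29.8 gap 0.06649737989682572
```

>>> move_arm([
  [[-0.003,0,-0.001],0,0.6],
  [[-0.003,0,-0.002],0,0.6],
  [[0,0,-0.005],0,0.6],
  [[0.006,0,-0.007],0,0.6],
  [[0.018,0,-0.005],0,0.6],
  [[0.024,0,0],0,0.6],
  [[0.026,0,0],0,0.6],
  [[0.024,0,0],0,0.6],
])

```text
clock: 31.65
eef_pos: [0.467, 0.1719, 0.0588]
eef_rot: [180.0, -0.1, 79.3]
contact_force: [0.9, -0.1, -1.4]
finger_gap: 0.0663
```

```bash
python3 hl.py;python3 - <<'E'
from h import *
im=camera('side')[200:380,220:480,::-1];cv2.imwrite('pics/s10.png',cv2.resize(im,None,fx=2.7,fy=2.7))
E
```

```text
31.65 holder xy mm 37.2 1.3 z 58.8 rot [ 1.7999e+02 -6.0000e-02  7.9320e+01] F hx,hy,z 0.1 -0.9 -1.4 gap 0.06631519392207122
```

View pics/s10.png

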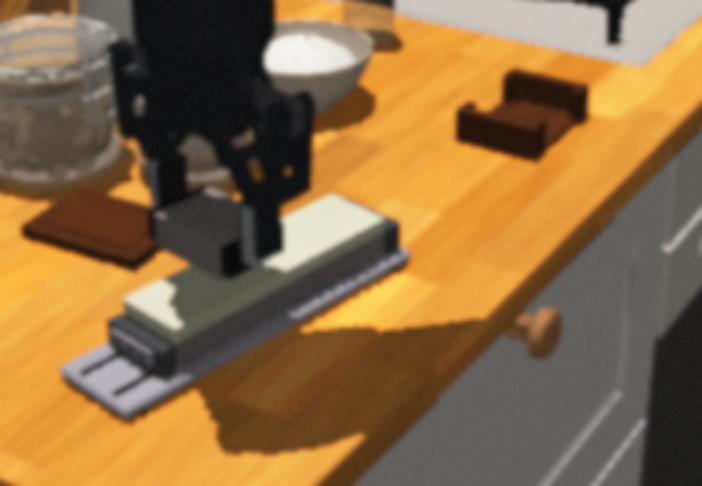

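>>> move_arm([
  [[0.016,0.001,0],0,0.6],
  [[0.006,0,0],0,0.6],
  [[0.002,0,0.003],0,0.6],
  [[0,0,0.005],0,0.6],
  [[0,0,0.005],0,0.6],
  [[0,0,0.003],0,0.6],
  [[0,0,0.002],0,0.6],
  [[0,0,0],0,0.6],
])

```text
clock: 32.5
eef_pos: [0.4721, 0.1928, 0.0399]
eef_rot: [-180.0, 0.0, 79.3]
contact_force: [-0.6, -0.0, -1.3]
finger_gap: 0.0665
```

>>> move_arm([
  [[0,0,0.0005],0,0.6],
  [[0,0,0.0003],0,0.6],
  [[0,0,0],0,0.6],
  [[0,0,0],0,0.6],
  [[0,0,0],0,0.6],
  [[0,0,0],0,0.6],
  [[0,0,0],0,0.6],
  [[0,0,0],0,0.6],
])

```text
clock: 33.3
eef_pos: [0.4724, 0.1933, 0.0395]
eef_rot: [180.0, 0.0, 79.3]
contact_force: [0.3, 0.2, -1.3]
finger_gap: 0.0665
```

```bash
python3 hl.py
```

```text
33.3 holder xy mm 59.1 0.0 z 39.5 rot [180.     0.    79.29] F hx,hy,z 0.2 -0.2 -1.3 gap 0.06652865238030062
```

>>> move_arm([
  [[0.002,0,0],0,0.6],
  [[0.0015,0,0],0,0.6],
  [[0,0,0],0,0.6],
  [[0,0,0.0005],0,0.6],
  [[0,0,0.0004],0,0.6],
  [[0,0,0],0,0.6],
  [[0,0,0],0,0.6],
  [[0,0,0],0,0.6],
])

```text
clock: 34.1
eef_pos: [0.4731, 0.1971, 0.0394]
eef_rot: [180.0, 0.0, 79.3]
contact_force: [-2.4, -0.9, 7.1]
finger_gap: 0.0666
```

```bash
python3 hl.py
```

```text
34.1 holder xy mm 63.1 0.0 z 39.4 rot [179.96   0.    79.31] F hx,hy,z -1.4 2.2 7.1 gap 0.06659696774732164
```

>>> move_arm([
  [[-0.001,0,0.0001],0,0.6],
  [[-0.001,0,0.0001],0,0.6],
  [[-0.0015,0,0.0001],0,0.6],
  [[-0.002,0,0.0001],0,0.6],
  [[-0.0025,0,0.0001],0,0.6],
  [[-0.003,0,0],0,0.6],
  [[-0.003,0,0],0,0.6],
  [[-0.003,0,0],0,0.6],
])

```text
clock: 34.9
eef_pos: [0.4717, 0.1825, 0.0395]
eef_rot: [179.8, -0.3, 79.3]
contact_force: [0.8, 4.4, 5.1]
finger_gap: 0.0663
```

```bash
python3 hl.py
```

```text
34.9 holder xy mm 48.4 -1.4 z 39.5 rot [179.81  -0.26  79.34] F hx,hy,z 4.5 0.0 5.1 gap 0.066292456495474
```

>>> move_arm([
  [[-0.0035,-0.0002,0.0002],0,0.6],
  [[-0.0035,-0.0002,0.0002],0,0.6],
  [[-0.0035,-0.0002,0],0,0.6],
  [[-0.0035,-0.0001,0],0,0.6],
  [[-0.0035,-0.0001,0],0,0.6],
  [[-0.0035,0,0],0,0.6],
  [[-0.0035,0,0],0,0.6],
  [[-0.0035,0,0],0,0.6],
])

```text
clock: 35.7
eef_pos: [0.4664, 0.1557, 0.0394]
eef_rot: [179.7, -0.3, 79.4]
contact_force: [1.5, 5.5, 8.6]
finger_gap: 0.0664
```

```bash
python3 hl.py
```

```text
35.7 holder xy mm 21.1 -1.2 z 39.4 rot [179.74  -0.32  79.36] F hx,hy,z 5.7 -0.5 8.6 gap 0.06643994156630346
```

Good (about 10 N on the stone). Continue.

>>> move_arm([
  [[-0.0035,0,0],0,0.6],
  [[-0.0035,0,0],0,0.6],
  [[-0.0035,0,0],0,0.6],
  [[-0.0035,0,0],0,0.6],
  [[-0.0035,0,0],0,0.6],
  [[-0.0035,0,0],0,0.6],
  [[-0.0035,0,0],0,0.6],
  [[-0.0035,0,0],0,0.6],
])

```text
clock: 36.5
eef_pos: [0.4615, 0.1282, 0.0395]
eef_rot: [179.7, -0.3, 79.4]
contact_force: [2.4, 6.6, 9.1]
finger_gap: 0.0665
```

```bash
python3 hl.py
```

```text
36.5 holder xy mm -6.8 -1.5 z 39.5 rot [179.72  -0.32  79.36] F hx,hy,z 6.9 -1.2 9.1 gap 0.06646578768102405
```

>>> move_arm([
  [[-0.0035,0,0],0,0.6],
  [[-0.0035,0,0],0,0.6],
  [[-0.0035,0,-0.0001],0,0.6],
  [[-0.0035,0,0],0,0.6],
  [[-0.0035,0,0],0,0.6],
  [[-0.0035,0,0],0,0.6],
  [[-0.0035,0,0],0,0.6],
  [[-0.0035,0,0],0,0.6],
])

```text
clock: 37.3
eef_pos: [0.4563, 0.1005, 0.0394]
eef_rot: [179.7, -0.3, 79.4]
contact_force: [1.7, 5.7, 9.2]
finger_gap: 0.0665
```

```bash
python3 hl.py
```

```text
37.3 holder xy mm -35.0 -1.6 z 39.4 rot [179.72  -0.3   79.36] F hx,hy,z 5.9 -0.7 9.2 gap 0.06649988955997341
```

>>> move_arm([
  [[-0.0035,0,0],0,0.6],
  [[-0.0035,0,-0.0001],0,0.6],
  [[-0.0035,0,0],0,0.6],
  [[-0.0035,0,0],0,0.6],
  [[-0.0035,0,0],0,0.6],
  [[-0.0035,0,0],0,0.6],
  [[-0.003,0,0],0,0.6],
  [[-0.0025,0,0],0,0.6],
])

```text
clock: 38.1
eef_pos: [0.4514, 0.0742, 0.0394]
eef_rot: [179.7, -0.3, 79.4]
contact_force: [1.3, 5.9, 8.2]
finger_gap: 0.0663
```

```bash
python3 hl.py
```

```text
38.1 holder xy mm -61.8 -1.7 z 39.4 rot [179.72  -0.27  79.36] F hx,hy,z 6.1 -0.2 8.2 gap 0.06626626097917533
```

>>> move_arm([
  [[-0.0005,0,0],0,0.6],
  [[0.0005,0,-0.0001],0,0.6],
  [[0.0005,0,-0.0001],0,0.6],
  [[0.0005,0,-0.0001],0,0.6],
  [[0.0005,0,0],0,0.6],
  [[0.0005,0,-0.0001],0,0.6],
  [[0.0005,0,0],0,0.6],
  [[0.0005,0,0],0,0.6],
])

```text
clock: 38.9
eef_pos: [0.4512, 0.0736, 0.0394]
eef_rot: [179.8, 0.1, 79.3]
contact_force: [1.1, -3.4, 9.8]
finger_gap: 0.0666
```

```bash
python3 hl.py
```

```text
38.9 holder xy mm -62.4 -1.6 z 39.4 rot [1.7979e+02 6.0000e-02 7.9260e+01] F hx,hy,z -3.1 -1.7 9.8 gap 0.06655283556749526
```

>>> move_arm([
  [[0.0003,0,-0.0001],0,0.6],
  [[0.0003,0,-0.0001],0,0.6],
  [[0.0004,0,-0.0001],0,0.6],
  [[0.0004,0,-0.0001],0,0.6],
  [[0.0005,0,0],0,0.6],
  [[0.0006,0,0],0,0.6],
  [[0.0008,0,0],0,0.6],
  [[0.001,0,0],0,0.6],
])

```text
clock: 39.7
eef_pos: [0.451, 0.076, 0.0394]
eef_rot: [179.9, 0.2, 79.2]
contact_force: [-0.0, -6.0, 10.0]
finger_gap: 0.0669
```

```bash
python3 hl.py
```

```text
39.7 holder xy mm -60.1 -1.0 z 39.4 rot [179.89   0.23  79.17] F hx,hy,z -5.9 -1.1 10.0 gap 0.06688768635107481
```

>>> move_arm([
  [[0.0015,0,-0.0001],0,0.6],
  [[0.002,0,0],0,0.6],
  [[0.0025,0,0],0,0.6],
  [[0.0025,0,0],0,0.6],
  [[0.0025,0,0],0,0.6],
  [[0.0025,0,0],0,0.6],
  [[0.0025,0,0],0,0.6],
  [[0.0025,0,0],0,0.6],
])

```text
clock: 40.5
eef_pos: [0.4539, 0.094, 0.0394]
eef_rot: [179.9, 0.3, 79.2]
contact_force: [-1.3, -6.8, 11.3]
finger_gap: 0.0665
```

```bash
python3 hl.py
```

```text
40.5 holder xy mm -41.9 -0.5 z 39.4 rot [179.93   0.27  79.17] F hx,hy,z -7.0 0.0 11.3 gap 0.06645958665343712
```

>>> move_arm([
  [[0.0025,0,-0.0001],0,0.6],
  [[0.0025,0,-0.0001],0,0.6],
  [[0.0025,0,0],0,0.6],
  [[0.0025,0,0],0,0.6],
  [[0.0025,0,0],0,0.6],
  [[0.0025,0,0],0,0.6],
  [[0.0025,0,0],0,0.6],
  [[0.0025,0,0],0,0.6],
])

```text
clock: 41.3
eef_pos: [0.4575, 0.1141, 0.0394]
eef_rot: [179.9, 0.2, 79.2]
contact_force: [0.1, -4.9, 9.2]
finger_gap: 0.0663
```

```bash
python3 hl.py
```

```text
41.3 holder xy mm -21.5 -0.2 z 39.4 rot [179.95   0.24  79.19] F hx,hy,z -4.7 -1.1 9.2 gap 0.0663092097999412
```

>>> move_arm([
  [[0.0025,0,-0.0001],0,0.6],
  [[0.0025,0,0],0,0.6],
  [[0.0025,0,0],0,0.6],
  [[0.0025,0,0],0,0.6],
  [[0.0025,0,0],0,0.6],
  [[0.0025,0,0],0,0.6],
  [[0.0025,0,0],0,0.6],
  [[0.0025,0,0],0,0.6],
])

```text
clock: 42.1
eef_pos: [0.4612, 0.1339, 0.0394]
eef_rot: [180.0, 0.2, 79.2]
contact_force: [-0.5, -4.4, 7.0]
finger_gap: 0.0664
```

```bash
python3 hl.py
```

```text
42.1 holder xy mm -1.3 -0.1 z 39.4 rot [179.95   0.22  79.2 ] F hx,hy,z -4.4 -0.4 7.0 gap 0.06641291666156211
```

>>> move_arm([
  [[0.0025,0,0.0001],0,0.6],
  [[0.0025,0,0],0,0.6],
  [[0.0025,0,0],0,0.6],
  [[0.0025,0,0],0,0.6],
  [[0.0025,0,0],0,0.6],
  [[0.0025,0,0],0,0.6],
  [[0.0025,0,0],0,0.6],
  [[0.0025,0,0],0,0.6],
])

```text
clock: 42.9
eef_pos: [0.4651, 0.1534, 0.0394]
eef_rot: [179.9, 0.2, 79.2]
contact_force: [-0.4, -5.1, 8.4]
finger_gap: 0.0663
```

```bash
python3 hl.py
```

```text
42.9 holder xy mm 18.6 -0.3 z 39.4 rot [179.94   0.23  79.19] F hx,hy,z -5.1 -0.6 8.4 gap 0.06632448289500253
```

>>> move_arm([
  [[0.0025,0,0],0,0.6],
  [[0.0025,0,0],0,0.6],
  [[0.0025,0,0],0,0.6],
  [[0.0025,0,0],0,0.6],
  [[0.0025,0,0],0,0.6],
  [[0.0025,0,0],0,0.6],
  [[0.0025,0,0],0,0.6],
  [[0.0025,0,0],0,0.6],
])

```text
clock: 43.7
eef_pos: [0.4688, 0.173, 0.0394]
eef_rot: [179.9, 0.2, 79.2]
contact_force: [-1.2, -5.1, 7.9]
finger_gap: 0.0662
```

```bash
python3 hl.py
```

```text
43.7 holder xy mm 38.6 -0.3 z 39.4 rot [179.93   0.23  79.19] F hx,hy,z -5.3 0.3 7.9 gap 0.0661923553886224
```

>>> move_arm([
  [[0.0028,0,0],0,0.6],
  [[0.0028,0,0],0,0.6],
  [[0.0028,0,0],0,0.6],
  [[0.0028,0,0],0,0.6],
  [[0.0028,0,0],0,0.6],
  [[0.0028,0,0],0,0.6],
  [[0.0028,0,0],0,0.6],
  [[0.0028,0,0],0,0.6],
])

```text
clock: 44.5
eef_pos: [0.473, 0.195, 0.0394]
eef_rot: [179.9, 0.2, 79.2]
contact_force: [-1.0, -6.3, 9.5]
finger_gap: 0.0664
```

```bash
python3 hl.py
```

```text
44.5 holder xy mm 61.0 -0.3 z 39.4 rot [179.93   0.24  79.19] F hx,hy,z -6.3 -0.2 9.5 gap 0.06639303181727842
```

>>> move_arm([
  [[0.0015,0,0],0,0.6],
  [[0.0005,0,0],0,0.6],
  [[0,0,-0.001],0,0.6],
  [[-0.001,0,-0.004],0,0.6],
  [[0,0,-0.01],0,0.6],
  [[0,0,-0.014],0,0.6],
  [[-0.01,0,-0.006],0,0.6],
  [[-0.02,0,0],0,0.6],
])

```text
clock: 45.3
eef_pos: [0.4681, 0.1706, 0.0759]
eef_rot: [179.8, -0.2, 79.4]
contact_force: [1.3, -0.0, -1.5]
finger_gap: 0.0665
```

```bash
python3 hl.py; python3 plan.py 0.4385 -0.046 0.073 79.2 10
```

```text
45.3 holder xy mm 36.0 -0.0 z 75.9 rot [ 1.7983e+02 -1.6000e-01  7.9430e+01] F hx,hy,z 0.2 -1.3 -1.5 gap 0.06646693749566857
45.3 [0.4681 0.1706 0.0759] [ 1.7983e+02 -1.6000e-01  7.9430e+01] [ 1.33 -0.04 -1.52] 0.0665
[[[-0.022, 0.001, 0.0], 0.0], [[-0.022, 0.001, 0.0], 0.0], [[-0.022, 0.001, 0.0], 0.0], [[-0.022, 0.001, 0.0], 0.001], [[-0.022, 0.001, 0.0], 0.0], [[-0.022, 0.001, 0.001], 0.001], [[-0.022, 0.001, 0.0], 0.0], [[-0.021, 0.001, 0.001], 0.001]]
[[[-0.022, 0.001, 0.0], 0.0], [[-0.021, 0.002, 0.001], 0.001]]
[ 0.4386 -0.0457  0.0729] 79.19581896588743
```

>>> move_arm([
  [[-0.026,0.001,0],0,0.6],
  [[-0.03,0.001,0],0,0.6],
  [[-0.032,0.001,0],0,0.6],
  [[-0.032,0.001,0],0,0.6],
  [[-0.032,0.001,0],0,0.6],
  [[-0.03,0.002,0],0,0.6],
  [[-0.022,0.001,0],0,0.6],
  [[-0.01,0.001,0],0,0.6],
])

```text
clock: 46.1
eef_pos: [0.4352, -0.046, 0.0743]
eef_rot: [-180.0, 0.1, 79.1]
contact_force: [-0.1, -0.3, -1.4]
finger_gap: 0.0664
```

>>> move_arm([
  [[0,0,0.012],0,0.6],
  [[0,0,0.016],0,0.6],
  [[0,0,0.016],0,0.6],
  [[0,0,0.012],0,0.6],
  [[0,0,0.006],0,0.6],
  [[0,0,0.002],0,0.6],
  [[0,0,0],0,0.6],
  [[0,0,0],0,0.6],
])

```text
clock: 46.9
eef_pos: [0.4365, -0.0426, 0.0104]
eef_rot: [180.0, -0.0, 79.3]
contact_force: [-0.3, 0.1, -1.4]
finger_gap: 0.0668
```

```bash
python3 hl.py
```

```text
46.9 holder xy mm -179.3 -9.0 z 10.4 rot [ 1.7995e+02 -1.0000e-02  7.9310e+01] F hx,hy,z 0.1 0.3 -1.4 gap 0.06675646958021171
```

>>> move_arm([
  [[0,0,0.003],0,0.6],
  [[0,0,0.003],0,0.6],
  [[0,0,0.0015],0,0.6],
  [[0,0,0.0005],0,0.6],
  [[0,0,0],0,0.6],
  [[0,0,0],0,0.6],
  [[0,0,0],0,0.6],
  [[0,0,0],0,0.6],
])

```text
clock: 47.7
eef_pos: [0.4361, -0.0429, 0.002]
eef_rot: [180.0, -0.0, 79.3]
contact_force: [0.9, -0.4, -1.2]
finger_gap: 0.0664
```

>>> move_arm([
  [[0,0,0.0004],0,0.6],
  [[0,0,0.0004],0,0.6],
  [[0,0,0],0,0.6],
  [[0,0,0],0,0.6],
  [[0,0,0],0,0.6],
  [[0,0,0],0,0.6],
  [[0,0,0],0,0.6],
  [[0,0,0],0,0.6],
])

```text
clock: 48.5
eef_pos: [0.4361, -0.0429, 0.0014]
eef_rot: [180.0, 0.0, 79.3]
contact_force: [-1.6, -0.3, 6.0]
finger_gap: 0.0667
```

Resting on the worktop. Release and retreat.

>>> move_arm([
  [[0,0,-0.0004],0,0.6],
  [[0,0,0],0,0.6],
  [[0,0,0],0,1],
  [[0,0,0],0,1],
  [[0,0,0],0,1],
  [[0,0,0],0,1],
  [[0,0,-0.006],0,1],
  [[0,0,-0.015],0,1],
])

```text
clock: 49.3
eef_pos: [0.4351, -0.0426, 0.0223]
eef_rot: [-179.9, -0.0, 79.3]
contact_force: [0.9, -0.2, 0.3]
finger_gap: 0.0853
```

>>> move_arm([
  [[0,0,-0.03],0,1],
  [[0,0,-0.04],0,1],
  [[0,0,-0.04],0,1],
  [[0,0,-0.03],0,1],
  [[-0.02,0,0],0,1],
  [[-0.03,0,0],0,1],
  [[-0.03,0,0],0,1],
  [[-0.02,0,0],0,1],
])

```text
clock: 50.1
eef_pos: [0.4167, -0.1431, 0.163]
eef_rot: [180.0, 0.1, 79.2]
contact_force: [1.0, 0.1, 0.9]
finger_gap: 0.0855
```

```bash
python3 - <<'E'
from h import *
s=observe();print(s['clock'],s['eef_pos'],s['contact_force'],s['finger_gap'])
for n in('top','side','wrist'): cv2.imwrite(f'pics/{n}11.png',camera(n)[:,:,::-1])
E
```

```text
50.1 [ 0.41669846 -0.14314615  0.16297883] [0.98266567 0.12684499 0.88413716] 0.0854636047089929
```

View pics/top11.png

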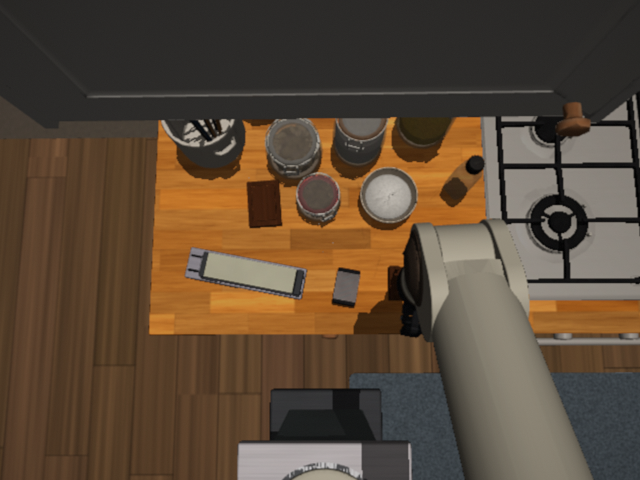

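View pics/side11.png

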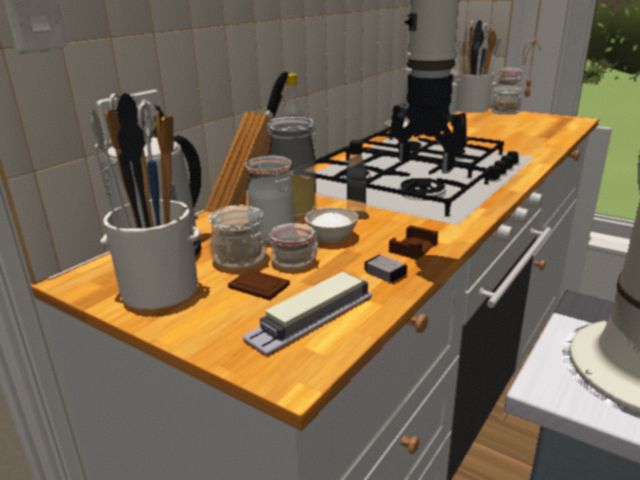

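View pics/wrist11.png

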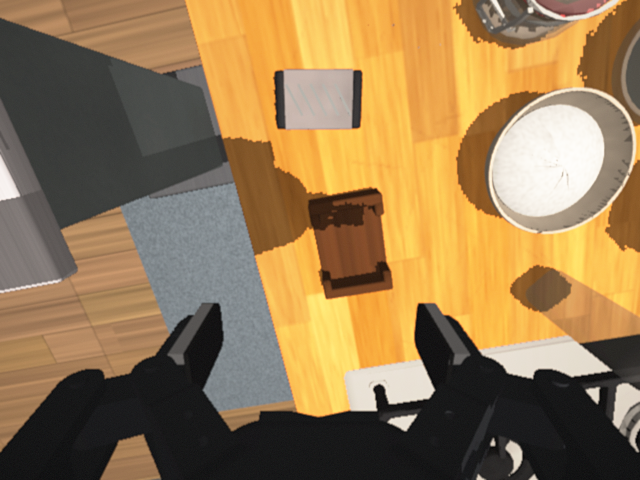

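The block lies flat at (346,287) in the top view. The stone is tight between both jaws, at (200–300, 255–285), and the bystanders haven't moved.

```bash
python3 -c "
from bench import *
job_done()"
```

```text
the job is handed in; nothing more can be done
```

I handed the job in at about 50 s of the 72 s, with every step done, but **the full stroke was my second attempt**. On the first, the reaction force rose to about 30 N at the turn, so I lifted off the stone, went back to the sliding-jaw end and started again.

- **Clamping:** I pushed the sliding jaw until it stopped moving at about 22 N. The wrist picture puts its outer face at x ≈ 98 mm, against 97 mm expected, and the top view shows the stone touching both jaws.
- **Block:** I lifted it out of the case by its long sides, set it down flat and took it again by its end grips. At that first set-down it was pressed on the worktop with about 20 N for a moment.
- **Stroke:** The second attempt went from x ≈ +63 mm to -62 mm and back to about +62 mm without leaving the stone.
- **Pressure:** Adding the block's weight of about 1.7 N to the wrist reading gives 8.5 to 11.5 N for most of the stroke. It was about 7 N shortly after the start and about 13 N once just after the turn. I only had readings every 0.8 s, so shorter peaks would not show.
- **Last check:** The final pictures show the block flat on the bare worktop between the holder and the case, and the stone still clamped. The jar, bowl, bottle and empty case look unmoved, and the gripper is clear of everything.

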